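# Stand toppled blanks up in a washer basket and close its holding bar

## Robot

A 6-joint arm with a two-finger parallel gripper is mounted at the origin on the work surface; the furniture and walls round the work are solid. World frame = base frame: x ahead of the robot, y to its left, z up, the work surface at z = 0. Lengths are in m, angles in rad, forces in N, time in s.
With the tool pointing down it reaches from about 0.35 to 0.975 m from the base axis. Payload 4.9 kg.
Tool frame: the origin (TCP) lies midway between the tips of the shut fingers; the grasp point (between the pads) lies 19 mm behind it; z points along the fingers, y is the line along which they close (so a half turn about z gives the same grasp; the last joint's range is limited). The gripper opens to 85 mm and grips with 20 to 120 N. Pads are 22 mm wide; open, the fingers measure 114 mm over their backs; the gripper's body (76 mm by 85 mm) begins 54 mm behind the grasp point. The pads swing forward as they close: fully open they stand 13 mm farther back than shut.
Start: joints at [-1.323, 0.053, 1.613, -0, 1.476, -0.119], TCP at [0.224, -0.583, 0.231] pointing down, gripper open.
Joint ranges: [-3.01, 3.01], [-1.01, 2.22], [0.06, 2.58], [-1.02, 4.17], [0.09, 2.62], [-3.14, 3.14]. Speed limits (rad/s): [2.57, 2.57, 3.14, 3.14, 3.14, 3.14].

## Interface

Orientations are given as a rotation vector (axis times angle).
In Python, from station import ctrl, optics, job gives the robot as it stands.
- The arm moves only by the shell command python3 -m jog 'ROWS' [OPENING] [FORCE]. ROWS is JSON, a list of rows, each a list of 2 entries, a list of its own where there are three numbers: the shift along the tool's x, y, z in m, then the turn, a rotation vector about the tool's x, y, z in rad. A call has 1 to 5 rows; each row is the pose to reach, as a shift and turn from the pose commanded when the call began, along the tool's axes at that moment; what a row does not reach only later rows make up. A row lasts 1/10 s, in which the tool goes at most 50 mm and 8.59 degrees, less where a joint would pass 70% of its speed; a pose out of reach is approached as far as the arm can. A call with a gripper value outside its range is refused whole. OPENING is the opening, from 0 (shut) to 1 (fully open), set as the call begins (- or left out, the last holds). The fingers move at their own pace and stop on an object; FORCE is the grip in N (left out, the last holds). Time passes only in rows, so rows that repeat a pose let the fingers close. It gives the time, the measured TCP pose, the force, the opening and the grip force at its end, in the units of the state.
- ctrl.get_obs(): the state, without advancing time (a new reading comes with each control period).
- optics.get_image(name): name is "scene" or "side" or "wrist"; returns a dict with "image" (384x512x3 uint8, blue, green, red), "fx", "fy", "cx", "cy" (pixels), "D" ([k1, k2, p1, p2, k3] as OpenCV has them; the pictures are not rectified), "rvec" (rotation vector, rad) and "tvec" (3), from world to camera coordinates, as OpenCV has them; the wrist camera has in their place "mount" (4x4, takes a point from camera to tool coordinates, whose origin is the TCP and whose axes are the flange's). Camera axes: x right, y down, z forward; pixel columns grow to the right and rows downward; lengths in m; the calibration is good to about 2 mm. A picture is of the moment at which its call begins: read the wrist's pose just before it. There is no depth.
- job.finish_job(): hands the job in; it is judged then, once.
The state is a dict: "t": time; "q": joint angles; "dq": joint speeds; "effort": joint torques, N m; "tool_pos": TCP position; "tool_rot": TCP orientation; "contact_force": force on the tool from outside, world axes, zero at the start; "wrist_torque": the same for the moment, N m; "opening": finger opening in m; "grip_force": force on a finger pad.
Only numpy, scipy, OpenCV 4.12 (cv2) and the standard library are available. Lean on these libraries where they do the work, as an engineer would, in place of code of your own. Each camera call takes 0.05 s, during which the arm holds its last target. There are 200 camera calls.

## Task

The round steel blanks have toppled over in the parts-washer basket because its holding bar was left slack. Draw the holding bar right back to the front wall by its red grip, stand every fallen blank upright on the basket floor close to the back wall, and put the blanks from the bench in beside them, upright too, each in a bay of its own. Only when all are standing, slide the holding bar up snug against them so that it holds the row against the back wall, and leave the tools lying around where they are.

Things in the scene. Friction and masses are not known exactly. Their poses are not given: they have to be found in the camera images.
- basket: Washer basket of welded steel wire, fixed to the bench, yaw varies. Origin: centre of its underside; x to the back wall (away from the robot), y along its length (left), z up. Outside 98 x 360 x 100 mm (x, y, z); rim at z = 100 mm; walls 4 mm thick, inner faces at x = -45 and +45 mm and y = -176 and +176 mm.
- basket_floor (a point): Centre of the basket's inner floor, 6 mm above the bench, axes as the basket's. Wire dividers, 18 mm thick and only 42 mm high over this floor, part off five bays, each 90 mm (x) by 48 mm (y) inside, with middles at y = -132, -66, 0, 66, 132 mm; at each end a 5 mm divider and a 15 mm channel for the holding bar's runner. A bar standing on this floor rises 17 mm over the rim.
- hold_bar (a joint): Travel (m) of the basket's holding bar: a rubber-faced aluminium bar along the basket's whole length, over the dividers (44 to 60 mm over the floor, 8 mm thick), sliding along basket x. 0 = end of travel at the front wall, rubber face at basket x = -36 mm; at 0.056 it presses bars against the back wall; end 0.062. About 9 N friction; stays where left; starts at 0.006 to 0.011.
- bar_grip (a point): Middle of the holding bar's red grip block (16 mm in basket x, 26 mm in basket y, 34 mm high, on a narrower metal stem) standing outside the basket's right-hand (-y) end: 125 mm above the bench, top at 142 mm; at basket y = -205 mm, x = -40.5 mm + the bar's travel. Axes as the basket's. Moves with the bar.
- a_mid (a point): Bare steel round bar, 25 mm in diameter, 111 mm long, ends faced square, 0.35 to 0.5 kg, smooth. At the start toppled in a bay: lower end on the basket floor by the front wall, upper end against the back wall, axis about 50 deg above level. The point is the bar's middle, on its axis; z runs along the bar to the end that is up at the start. May be absent (None).
- b_mid (a point): Bare steel round bar, 25 mm in diameter, 111 mm long, ends faced square, 0.35 to 0.5 kg, smooth. At the start toppled in a bay: lower end on the basket floor by the front wall, upper end against the back wall, axis about 50 deg above level. The point is the bar's middle, on its axis; z runs along the bar to the end that is up at the start. May be absent (None).
- c_mid (a point): Bare steel round bar, 25 mm in diameter, 111 mm long, ends faced square, 0.35 to 0.5 kg, smooth. At the start toppled in a bay: lower end on the basket floor by the front wall, upper end against the back wall, axis about 50 deg above level. The point is the bar's middle, on its axis; z runs along the bar to the end that is up at the start. May be absent (None).
- d_mid (a point): Bare steel round bar, 25 mm in diameter, 111 mm long, ends faced square, 0.35 to 0.5 kg, smooth. At the start toppled in a bay: lower end on the basket floor by the front wall, upper end against the back wall, axis about 50 deg above level. The point is the bar's middle, on its axis; z runs along the bar to the end that is up at the start. May be absent (None).
- e_mid (a point): Bare steel round bar, 25 mm in diameter, 111 mm long, ends faced square, 0.35 to 0.5 kg, smooth. At the start it stands upright on the bench, left of the basket. The point is the bar's middle, on its axis, 55.5 mm above its foot; z runs along the bar, up at the start.
- f_mid (a point): Bare steel round bar, 25 mm in diameter, 111 mm long, ends faced square, 0.35 to 0.5 kg, smooth. At the start it stands upright on the bench, left of the basket. The point is the bar's middle, on its axis, 55.5 mm above its foot; z runs along the bar, up at the start.
- v_block: Ground steel V-block, 60 x 51 x 42 mm, a bystander at the left rear; origin under its middle.
- glasses: Amber safety glasses, 157 x 149 x 44 mm, a bystander at the right; origin under their middle.
- marker: White paint marker, 132 mm long, 15 mm thick, a bystander at the right; origin under its middle.
- tape: Yellow tape measure, 72 x 86 x 36 mm, a bystander at the left; origin under its middle.
Things that resemble listed ones, but are neither listed nor needed, are in the scene too. What is shaped like the part that bears f_mid but brown or purple is not meant. Leave any black or blue look-alike of the part that bears a_mid alone.

How it is judged:
By the outcome, as a careful person would: the job done as asked, in the order asked, and still so for the second after the job is handed in, with the robot touching nothing.
Of blank_a, blank_b, blank_c, blank_d only 2 to 3 are there at a start; the rules pass over those that are not, and their reading is None.
Once in a run the grip may slacken for a moment while it holds something.
It also fails if it takes over 200 s, if anything falls off the work surface, if the arm or the gripper's body presses on something with over 40 N, if the wrist force passes 120 N, or if a joint passes its speed limit or range.

## Working session

There is one attempt and no reset: what is moved stays moved. The work goes in short steps, Python scripts to look and compute and a shell command to move; the robot and the scene stay as the last step left them, time stands still between calls to the robot, and variables do not carry over. Pictures are saved under pics/ and viewed, at most 14 in all, crops included, and the job is handed in when it is done.

```bash
mkdir -p pics; ls; python3 - <<'E'
from station import ctrl, optics
import cv2
o=ctrl.get_obs(); print({k:(v if isinstance(v,(int,float)) else [round(float(x),4) for x in v]) for k,v in o.items()})
for n in("scene","side"):
    d=optics.get_image(n); cv2.imwrite(f"pics/{n}0.png",d["image"]); print(n,{k:d[k] for k in d if k!="image"})
d=optics.get_image("wrist"); cv2.imwrite("pics/wrist0.png",d["image"]); print({k:d[k] for k in d if k!="image"})
E
```

```text
pics
{'t': 0.0, 'q': [-1.323, 0.0533, 1.6143, -0.0, 1.476, -0.119], 'dq': [-0.0, 0.0013, 0.0017, 0.0002, 0.0003, 0.0005], 'effort': [0.0001, -39.3682, -37.0174, -0.0001, 0.007, 0.0], 'tool_pos': [0.224, -0.5828, 0.2301], 'tool_rot': [-3.0869, -0.5725, 0.0003], 'contact_force': [-0.508, -0.7762, 0.6342], 'wrist_torque': [-0.0396, -0.0322, -0.0025], 'grip_force': 0.0, 'opening': 0.08544269894130332}
scene {'fx': 490.9188781816455, 'fy': 490.9188781816455, 'cx': 258.0038535600467, 'cy': 189.54068535962043, 'D': array([0.05094869, 0.        , 0.        , 0.        , 0.        ]), 'rvec': array([ 0.99102849, -2.2330256 ,  1.21107613]), 'tvec': array([0.36374892, 0.272217  , 1.74363892])}
side {'fx': 485.9021866927009, 'fy': 485.9021866927009, 'cx': 255.1740718111997, 'cy': 185.3047206421241, 'D': array([0.05276757, 0.        , 0.        , 0.        , 0.        ]), 'rvec': array([ 0.56992979, -2.47624587,  1.41566076]), 'tvec': array([0.44873432, 0.20800367, 1.5168484 ])}
{'fx': 332.9345243985165, 'fy': 332.9345243985165, 'cx': 253.11278562248313, 'cy': 193.78227349618558, 'D': array([0.02540721, 0.        , 0.        , 0.        , 0.        ]), 'mount': array([[ 8.02220154e-04, -9.59674340e-01, -2.81112999e-01,
         7.20128853e-02],
       [ 9.99999422e-01,  5.68758185e-04,  9.12078262e-04,
         2.43195344e-04],
       [-7.15412786e-04, -2.81113568e-01,  9.59674242e-01,
        -1.41204953e-01],
       [ 0.00000000e+00,  0.00000000e+00,  0.00000000e+00,
         1.00000000e+00]])}
```

View pics/scene0.png

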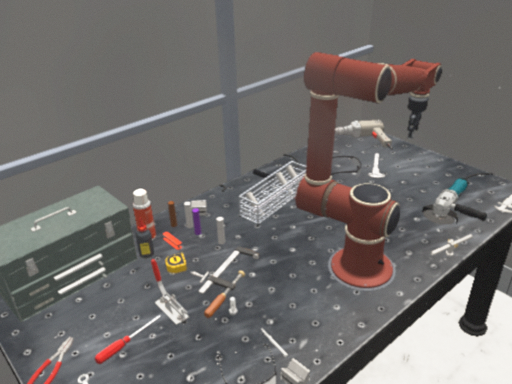

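View pics/side0.png

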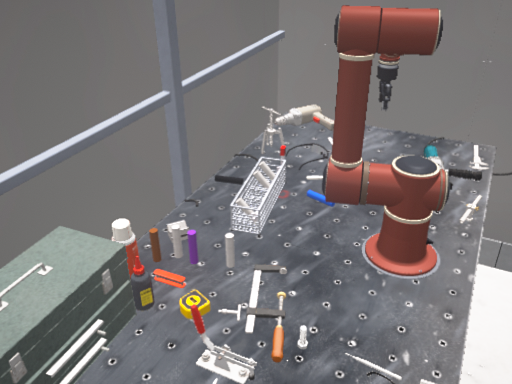

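```bash
cat > h.py <<'E'
import numpy as np, cv2
from scipy.spatial.transform import Rotation as R
from station import ctrl, optics
def cam(n):
    """image dict with world->cam R,t filled in"""
    if n=="wrist":
        o=ctrl.get_obs(); d=optics.get_image(n)
        T=np.eye(4); T[:3,:3]=R.from_rotvec(o["tool_rot"]).as_matrix(); T[:3,3]=o["tool_pos"]
        W=np.linalg.inv(T@d["mount"]); d["R"],d["t"]=W[:3,:3],W[:3,3]
    else:
        d=optics.get_image(n); d["R"]=R.from_rotvec(d["rvec"]).as_matrix(); d["t"]=np.array(d["tvec"])
    d["K"]=np.array([[d["fx"],0,d["cx"]],[0,d["fy"],d["cy"]],[0,0,1]]); return d
def ray(d,uv):
    p=cv2.undistortPoints(np.array([[uv]],float),d["K"],np.array(d["D"]))[0,0]
    v=d["R"].T@np.array([p[0],p[1],1]); return -d["R"].T@d["t"], v/np.linalg.norm(v)
def plane(d,uv,z):
    c,v=ray(d,uv); return c+v*(z-c[2])/v[2]
def tri(d1,u1,d2,u2):
    c1,v1=ray(d1,u1);c2,v2=ray(d2,u2)
    s=np.linalg.lstsq(np.c_[v1,-v2],c2-c1,rcond=None)[0]; a,b=c1+s[0]*v1,c2+s[1]*v2
    return (a+b)/2,np.linalg.norm(a-b)
def proj(d,P):
    return cv2.projectPoints(np.atleast_2d(np.array(P,float)),cv2.Rodrigues(d["R"])[0],d["t"],d["K"],np.array(d["D"]))[0][:,0]
def move(target,rot=None):
    """print shift and turn, in present tool axes, to reach target TCP pose"""
    o=ctrl.get_obs(); A=R.from_rotvec(o["tool_rot"])
    s=A.inv().apply(np.array(target)-o["tool_pos"]); w=np.zeros(3) if rot is None else (A.inv()*rot).as_rotvec()
    print("shift",s.round(4),"turn",w.round(4),"deg",np.degrees(np.linalg.norm(w)).round(1))
def down(yaw):
    """tool pointing down, tool y (closing) along world direction yaw"""
    y=np.array([np.cos(yaw),np.sin(yaw),0]); z=np.array([0,0,-1.]); return R.from_matrix(np.c_[np.cross(y,z),y,z])
E
python3 - <<'E'
import cv2,numpy as np
a=cv2.imread("pics/side0.png")[140:270,140:300]; b=cv2.imread("pics/scene0.png")[150:250,160:320]
a=cv2.resize(a,None,fx=4.5,fy=4.5,interpolation=2); b=cv2.resize(b,None,fx=5,fy=5,interpolation=2)
cv2.imwrite("pics/c1.png",a);cv2.imwrite("pics/c2.png",b)
E
```

```text
(no output)
```

View pics/c1.png

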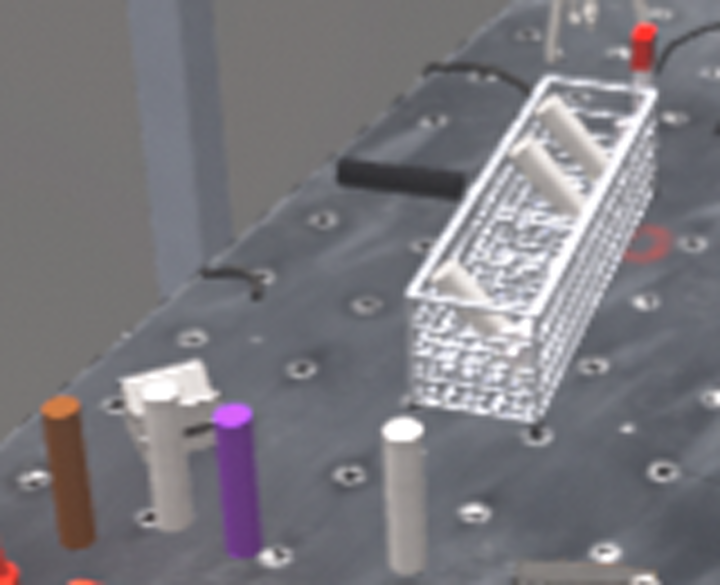

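View pics/c2.png

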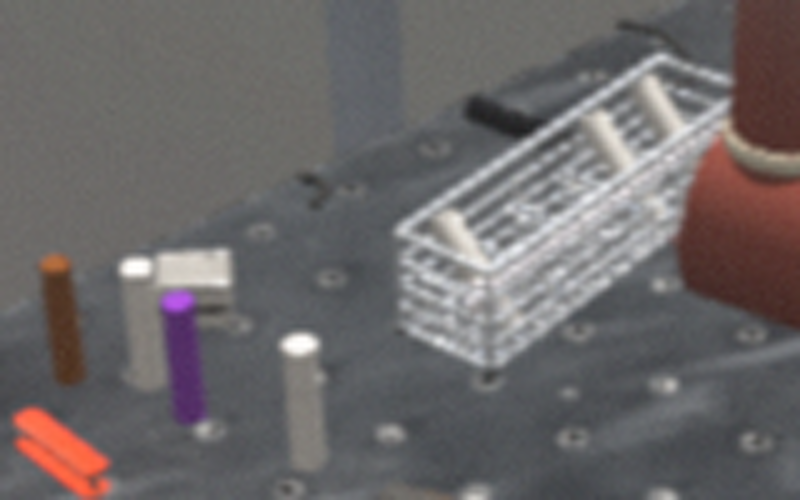

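```bash
python3 - <<'E'
from h import *
s=cam("side"); c=cam("scene")
S=lambda u,v:(140+u/4.5-.4,140+v/4.5-.4); C=lambda u,v:(160+u/5-.4,150+v/5-.4)
for n,a,b,z in [("BL",(412,295),(400,233),.1),("FL",(540,320),(492,270),.1),("FR",(655,92),None,.1),("BR",(545,77),(660,58),.1),
 ("far",(160,390),(137,267),.111),("near",(405,430),(300,345),.111),("grip",(645,48),None,.125),("brown",(62,407),(55,263),.111),("purple",(234,415),(178,300),.111)]:
    p=plane(s,S(*a),z); q=plane(c,C(*b),z) if b else p
    print(n,p.round(4),q.round(4), [x.round(4) for x in tri(s,S(*a),c,C(*b))] if b else "")
E
```

```text
BL [0.5251 0.1234 0.1   ] [0.5238 0.1178 0.1   ] [array([0.5322, 0.1114, 0.0921]), np.float64(0.0017)]
FL [0.4278 0.1132 0.1   ] [0.4341 0.0991 0.1   ] [array([0.436 , 0.0979, 0.0935]), np.float64(0.0083)]
FR [ 0.4919 -0.2426  0.1   ] [ 0.4919 -0.2426  0.1   ] 
BR [ 0.5877 -0.2282  0.1   ] [ 0.5837 -0.2333  0.1   ] [array([ 0.5964, -0.2461,  0.0899]), np.float64(0.0001)]
far [0.6118 0.3126 0.111 ] [0.6138 0.3077 0.111 ] [array([0.6169, 0.3061, 0.1071]), np.float64(0.0028)]
near [0.4433 0.2818 0.111 ] [0.4451 0.2785 0.111 ] [array([0.4453, 0.2785, 0.1095]), np.float64(0.0022)]
grip [ 0.513 -0.269  0.125] [ 0.513 -0.269  0.125] 
brown [0.6589 0.3562 0.111 ] [0.6624 0.3512 0.111 ] [array([0.6635, 0.3509, 0.1082]), np.float64(0.0034)]
purple [0.5521 0.3154 0.111 ] [0.5551 0.3106 0.111 ] [array([0.5557, 0.3105, 0.1086]), np.float64(0.0033)]
```

```bash
python3 - <<'E'
from h import *
A=R.from_rotvec(ctrl.get_obs()["tool_rot"]).as_matrix(); print(A.round(3))
move([.5,0,.40],down(np.radians(9.7))); move([.5,0,.40],down(np.radians(189.7)))
E
```

```text
[[ 0.933  0.359 -0.   ]
 [ 0.359 -0.933  0.001]
 [ 0.    -0.001 -1.   ]]
shift [ 0.4667 -0.4456 -0.1688] turn [-8.0000e-04 -8.0000e-04 -1.3733e+00] deg 78.7
shift [ 0.4667 -0.4456 -0.1688] turn [-9.0000e-04  8.0000e-04  1.7683e+00] deg 101.3
```

```bash
M='[[[0.467,-0.446,-0.169],[0,0,-1.373]],[[0.467,-0.446,-0.169],[0,0,-1.373]],[[0.467,-0.446,-0.169],[0,0,-1.373]],[[0.467,-0.446,-0.169],[0,0,-1.373]],[[0.467,-0.446,-0.169],[0,0,-1.373]]]' ; python3 -m jog '[[[0.467,-0.446,-0.169],[0,0,-1.373]],[[0.467,-0.446,-0.169],[0,0,-1.373]],[[0.467,-0.446,-0.169],[0,0,-1.373]],[[0.467,-0.446,-0.169],[0,0,-1.373]],[[0.467,-0.446,-0.169],[0,0,-1.373]]]'; python3 - <<'E'
from h import *
move([.5,0,.40],down(np.radians(9.7)))
E
```

```text
t: 0.75
tool_pos: [0.3279, -0.3629, 0.295]
tool_rot: [2.66, 1.672, 0.0]
contact_force: [-0.3, 0.1, 0.3]
opening: 0.0855
grip_force: 0.0
shift [ 0.4017 -0.0022 -0.105 ] turn [ 3.000e-04  0.000e+00 -6.177e-01] deg 35.4
```

```bash
python3 -m jog '[[[0.4,0,-0.104],[0,0,-0.618]],[[0.4,0,-0.104],[0,0,-0.618]],[[0.4,0,-0.104],[0,0,-0.618]],[[0.4,0,-0.104],[0,0,-0.618]],[[0.4,0,-0.104],[0,0,-0.618]]]'>/dev/null; python3 - <<'E'
from h import *
move([.5,0,.40],down(np.radians(9.7)))
E
```

```text
shift [ 0.1324  0.0893 -0.0418] turn [ 0.0007  0.0006 -0.0026] deg 0.2
```

```bash
python3 -m jog '[[[0.132,0.089,-0.042],[0,0,0]],[[0.132,0.089,-0.042],[0,0,0]],[[0.132,0.089,-0.042],[0,0,0]],[[0.132,0.089,-0.042],[0,0,0]],[[0.132,0.089,-0.042],[0,0,0]]]'; python3 - <<'E'
from h import *
import pickle
d=cam("wrist"); print(ctrl.get_obs()["tool_pos"]); cv2.imwrite("pics/w1.png",cv2.resize(d["image"],(800,600))); pickle.dump(d,open("w1.pkl","wb"))
E
```

```text
t: 1.75
tool_pos: [0.5004, -0.0011, 0.4]
tool_rot: [2.027, 2.399, 0.0]
contact_force: [-1.1, -0.4, 0.8]
opening: 0.0852
grip_force: 0.0
[ 0.49984608 -0.00240241  0.3992912 ]
```

View pics/w1.png

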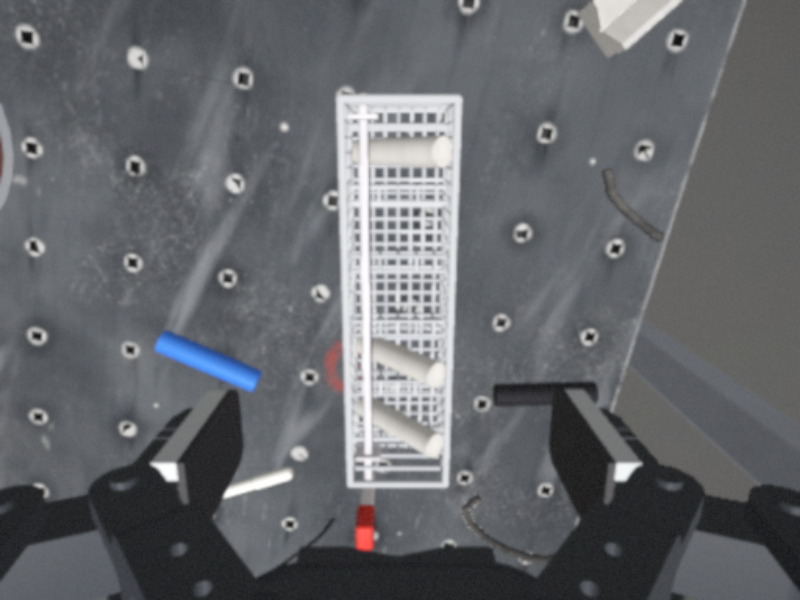

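```bash
cat >> h.py <<'E'
import os,json
if os.path.exists("b.json"):
    B=json.load(open("b.json")); yaw=B["yaw"]; c0=np.array(B["c"])
    def b2w(x,y,z): return np.array([c0[0]+np.cos(yaw)*x-np.sin(yaw)*y,c0[1]+np.sin(yaw)*x+np.cos(yaw)*y,z])
    def w2b(p): dx,dy=p[0]-c0[0],p[1]-c0[1]; return np.array([np.cos(yaw)*dx+np.sin(yaw)*dy,-np.sin(yaw)*dx+np.cos(yaw)*dy,p[2]])
E
python3 - <<'E'
import pickle,json
from h import *
d=pickle.load(open("w1.pkl","rb")); k=.64
P=[plane(d,(u*k-.2,v*k-.2),.1)[:2] for u,v in [(337,95),(462,95),(449,488),(348,488)]]
for p in P: print(p.round(4))
q=np.array([[-.049,.18],[.049,.18],[.049,-.18],[-.049,-.18]]); P=np.array(P)
c=P.mean(0); X=P-c; yaw=np.arctan2((q[:,0]*X[:,1]-q[:,1]*X[:,0]).sum(),(q*X).sum())
print(c,np.degrees(yaw)); json.dump(dict(c=c.tolist(),yaw=float(yaw)),open("b.json","w"))
Rm=np.array([[np.cos(yaw),-np.sin(yaw)],[np.sin(yaw),np.cos(yaw)]]); print("res",(X-q@Rm.T).round(4).tolist())
hsv=cv2.cvtColor(d["image"],cv2.COLOR_BGR2HSV); m=((hsv[...,0]<8)|(hsv[...,0]>172))&(hsv[...,1]>140)&(hsv[...,2]>90)
m[:310]=0; n,l,st,ct=cv2.connectedComponentsWithStats(m.astype(np.uint8)); i=1+st[1:,4].argmax(); print(st[i],ct[i])
import h,importlib; importlib.reload(h)
x,y,w,hh=st[i][:4]
print("red top edge pts", h.w2b(plane(d,(x+w/2,y+hh/2),.142)).round(4), h.w2b(plane(d,ct[i],.135)).round(4))
for u,v in [(442,151),(436,375),(431,444)]: print(h.w2b(plane(d,(u*k,v*k),.097)).round(4))
E
```

```text
[0.4366 0.1023]
[0.5337 0.1188]
[ 0.5942 -0.2364]
[ 0.4963 -0.253 ]
[ 0.51519373 -0.06708718] 9.604950079908978
res [[-0.0002, 0.0001], [0.0002, 0.0002], [0.0006, 0.0], [-0.0006, -0.0003]]
[227 324  12  29 301] [233.11295681 338.29568106]
red top edge pts [-0.0313 -0.1932  0.142 ] [-0.0316 -0.1987  0.135 ]
[0.0352 0.1378 0.097 ]
[ 0.0348 -0.0613  0.097 ]
[ 0.0316 -0.1336  0.097 ]
```

```bash
python3 - <<'E'
from h import *
move(b2w(-.033,-.205,.20),down(yaw))
E
```

```text
shift [-0.2713 -0.0279  0.1995] turn [-0.0007  0.0005 -0.0022] deg 0.1
```

```bash
python3 -m jog '[[[-0.15,-0.028,0.06],[0,0,0]],[[-0.271,-0.028,0.12],[0,0,0]],[[-0.271,-0.028,0.12],[0,0,0]],[[-0.271,-0.028,0.17],[0,0,0]],[[-0.271,-0.028,0.199],[0,0,0]]]' 0.5 30;python3 -m jog '[[[0,0,0],[0,0,0]]]';python3 -m jog '[[[0,0,0],[0,0,0]]]'; python3 - <<'E'
from h import *
move(b2w(-.033,-.205,.108),down(yaw))
d=cam("wrist");cv2.imwrite("pics/w2.png",d["image"])
E
```

```text
t: 2.3
tool_pos: [0.5103, -0.2159, 0.2707]
tool_rot: [2.035, 2.39, -0.001]
contact_force: [0.7, -0.1, -0.1]
opening: 0.0423
grip_force: 0.0
t: 2.4
tool_pos: [0.507, -0.2153, 0.2631]
tool_rot: [-2.033, -2.379, 0.006]
contact_force: [-0.8, 0.8, -0.9]
opening: 0.0428
grip_force: 0.0
t: 2.5
tool_pos: [0.5098, -0.2132, 0.2693]
tool_rot: [-2.034, -2.389, 0.001]
contact_force: [1.2, 0.0, 0.1]
opening: 0.0428
grip_force: 0.0
shift [-0.0622 -0.0023  0.1612] turn [-0.0029 -0.0024 -0.0076] deg 0.5
```

View pics/w2.png

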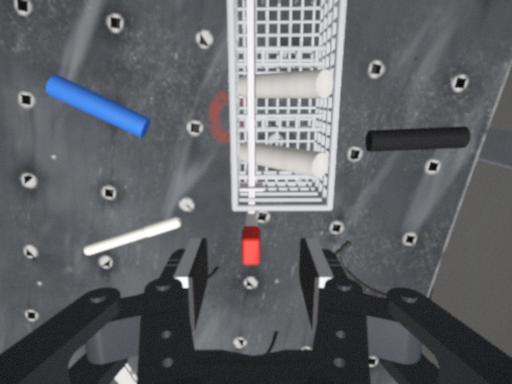

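```bash
python3 -m jog '[[[-0.062,-0.002,0.02],[0,0,0]],[[-0.062,-0.002,0.04],[0,0,0]],[[-0.062,-0.002,0.07],[0,0,0]],[[-0.062,-0.002,0.07],[0,0,0]],[[-0.062,-0.002,0.07],[0,0,0]]]' >/dev/null; python3 - <<'E'
from h import *
d=cam("wrist"); hsv=cv2.cvtColor(d["image"],cv2.COLOR_BGR2HSV); m=((hsv[...,0]<8)|(hsv[...,0]>172))&(hsv[...,1]>140)&(hsv[...,2]>190)
n,l,st,ct=cv2.connectedComponentsWithStats(m.astype(np.uint8)); i=1+st[1:,4].argmax(); print(st[i],ct[i], w2b(plane(d,ct[i],.142)))
move(b2w(-.033,-.205,.108),down(yaw))
E
```

```text
[237 194  23  36 807] [247.96034696 211.44237918] [-0.03190343 -0.20358781  0.142     ]
shift [-0.0007 -0.0044  0.096 ] turn [ 0.0027  0.0026 -0.0025] deg 0.3
```

```bash
python3 -m jog '[[[0,-0.003,0.03],[0,0,0]],[[0,-0.003,0.06],[0,0,0]],[[0,-0.003,0.095],[0,0,0]],[[0,-0.003,0.095],[0,0,0]],[[0,-0.003,0.095],[0,0,0]]]' |grep -E "pos|force";python3 -m jog '[[[0,0,0],[0,0,0]],[[0,0,0],[0,0,0]],[[0,0,0],[0,0,0]],[[0,0,0],[0,0,0]],[[0,0,0],[0,0,0]]]' 0 40; python3 - <<'E'
from h import *
print(w2b(ctrl.get_obs()["tool_pos"]))
E
```

```text
tool_pos: [0.5178, -0.2739, 0.1083]
contact_force: [0.0, 0.3, 0.5]
grip_force: 0.0
t: 4.1
tool_pos: [0.5179, -0.2749, 0.1096]
tool_rot: [2.029, 2.393, -0.001]
contact_force: [-2.9, 1.1, 7.5]
opening: 0.0155
grip_force: 42.2
[-0.03196284 -0.20533851  0.10958881]
```

```bash
python3 -m jog '[[[0,-0.003,0],[0,0,0]],[[0,-0.006,0],[0,0,0]],[[0,-0.008,0],[0,0,0]],[[0,-0.0095,0],[0,0,0]],[[0,-0.0095,0],[0,0,0]]]' |grep -E "pos|force";python3 -m jog '[[[0,-0.001,0],[0,0,0]],[[0,-0.001,0],[0,0,0]]]'; python3 - <<'E'
from h import *
print(w2b(ctrl.get_obs()["tool_pos"]), ctrl.get_obs()["contact_force"])
E
```

```text
tool_pos: [0.5108, -0.2761, 0.1096]
contact_force: [7.3, 1.5, 2.8]
grip_force: 41.6
t: 4.8
tool_pos: [0.51, -0.2762, 0.1097]
tool_rot: [2.026, 2.39, 0.005]
contact_force: [7.9, 1.5, 2.8]
opening: 0.0159
grip_force: 41.5
[-0.0400618  -0.20533408  0.10968432] [7.89974082 1.53423401 2.7670081 ]
```

```bash
for i in 1; do python3 -m jog '[[[0,-0.001,0],[0,0,0]],[[0,-0.001,0],[0,0,0]],[[0,-0.002,0],[0,0,0]],[[0,-0.002,0],[0,0,0]]]' |grep -E "pos|contact"; python3 -m jog '[[[0,-0.001,0],[0,0,0]],[[0,-0.001,0],[0,0,0]],[[0,-0.002,0],[0,0,0]],[[0,-0.002,0],[0,0,0]]]' |grep -E "pos|contact"; done
```

```text
tool_pos: [0.508, -0.2765, 0.1097]
contact_force: [7.9, 1.3, 2.3]
tool_pos: [0.5075, -0.2766, 0.1097]
contact_force: [15.6, 2.0, -1.0]
```

```bash
cat >> h.py <<'E'
def gpose(x,y,z,lean=0.):
    """grasp point at basket x,y,z; fingers close along basket y; lean (deg) of the gripper's body towards the back wall"""
    f=np.radians(lean); zb=np.array([-np.sin(f),0,-np.cos(f)]); xb=np.array([np.cos(f),0,-np.sin(f)]); yb=np.array([0,-1.,0])
    Q=R.from_euler("z",yaw)*R.from_matrix(np.c_[xb,yb,zb]); p=b2w(x,y,z)+.019*Q.as_matrix()[:,2]
    move(p,Q)
E
python3 - <<'E'
import json
from h import *
c=b2w(-.0015,0,0)[:2]; json.dump(dict(c=c.tolist(),yaw=yaw),open("b.json","w"))
E
python3 -m jog '[[[0,0.0005,0],[0,0,0]],[[0,0.0005,0],[0,0,0]],[[0,0.0005,0],[0,0,0]]]' 0.5 >/dev/null
python3 -m jog '[[[0,0,-0.03],[0,0,0]],[[0,0,-0.07],[0,0,0]],[[0,0,-0.12],[0,0,0]],[[0,0,-0.12],[0,0,0]],[[0,0,-0.12],[0,0,0]]]' |grep pos
python3 - <<'E'
from h import *
gpose(.035,-.134,.21,0)
E
```

```text
tool_pos: [0.5036, -0.2767, 0.2285]
shift [0.0712 0.0795 0.0375] turn [4.5000e-03 2.0000e-04 1.5668e+00] deg 89.8
```

```bash
python3 -m jog '[[[0.071,0.08,-0.02],[0,0,1.567]],[[0.071,0.08,-0.02],[0,0,1.567]],[[0.071,0.08,-0.02],[0,0,1.567]],[[0.071,0.08,-0.02],[0,0,1.567]],[[0.071,0.08,-0.02],[0,0,1.567]]]' >/dev/null
python3 - <<'E'
from h import *
gpose(.035,-.134,.23,0)
E
```

```text
shift [-0.001   0.0018  0.0327] turn [-0.0034  0.0022  0.8303] deg 47.6
```

```bash
python3 -m jog '[[[0,0.002,0],[0,0,0.83]],[[0,0.002,0],[0,0,0.83]],[[0,0.002,0.02],[0,0,0.83]],[[0,0.002,0.02],[0,0,0.83]],[[0,0.002,0.033],[0,0,0.83]]]' >/dev/null
python3 -m jog '[[[0,0,0],[0,0,0.08]],[[0,0,0],[0,0,0.09]],[[0,0,0],[0,0,0.09]]]'
python3 - <<'E'
from h import *
gpose(.035,-.134,.23,0)
d=cam("wrist"); im=d["image"].copy()
for y,c in((-.132,(0,0,255)),(-.066,(0,255,0))):
    U=b2w(.0354,y,.0995);L=b2w(-.0354,y,.014); a,b=proj(d,[U,L]); cv2.line(im,tuple(map(int,a)),tuple(map(int,b)),c,1)
cv2.imwrite("pics/w3.png",im)
E
```

```text
t: 7.7
tool_pos: [0.5713, -0.1937, 0.2117]
tool_rot: [-3.13, -0.257, 0.003]
contact_force: [-0.7, -0.1, 0.4]
opening: 0.0425
grip_force: 0.0
shift [-0.0007 -0.0002  0.0007] turn [-0.0013  0.0019 -0.0036] deg 0.2
```

View pics/w3.png

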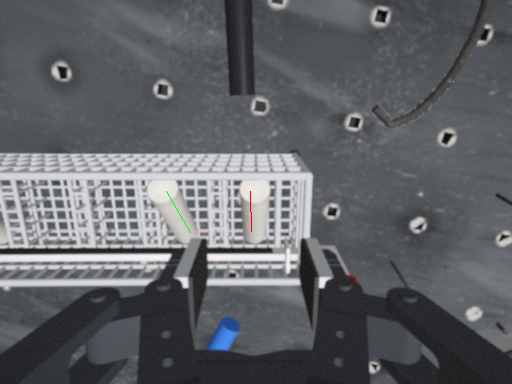

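```bash
python3 - <<'E'
from h import *
gpose(.0195+.06*np.sin(np.radians(15)),-.134,.08+.06*np.cos(np.radians(15)),15)
E
```

```text
shift [-0.0058 -0.0003  0.0927] turn [-0.0013 -0.2607 -0.0034] deg 14.9
```

```bash
python3 -m jog '[[[-0.006,0,0.04],[0,-0.13,0]],[[-0.006,0,0.07],[0,-0.261,0]],[[-0.006,0,0.093],[0,-0.261,0]],[[-0.006,0,0.093],[0,-0.261,0]],[[-0.006,0,0.093],[0,-0.261,0]]]' 0.42 80 >/dev/null
python3 -m jog '[[[0,0,0.02],[0,0,0]],[[0,0,0.04],[0,0,0]],[[0,0,0.06],[0,0,0]],[[0,0,0.06],[0,0,0]],[[0,0,0.06],[0,0,0]]]'
python3 - <<'E'
from h import *
gpose(.0195,-.134,.08,15)
E
```

```text
t: 8.75
tool_pos: [0.5518, -0.1981, 0.0645]
tool_rot: [3.083, 0.251, -0.4]
contact_force: [-0.3, 0.4, -0.0]
opening: 0.0357
grip_force: 0.0
shift [-0.0003 -0.0012  0.0031] turn [ 0.0003 -0.0036 -0.0053] deg 0.4
```

```bash
python3 -m jog '[[[0,-0.001,0.002],[0,0,0]],[[0,-0.001,0.002],[0,0,0]],[[0,-0.001,0.002],[0,0,0]],[[0,-0.001,0.002],[0,0,0]],[[0,-0.001,0.002],[0,0,0]]]' 0.1 80
python3 - <<'E'
from h import *
gpose(.0205,-.134,.092,15-6)
gpose(.024,-.134,.112,15-20)
gpose(.027,-.134,.118,15-39.6)
E
```

```text
t: 9.25
tool_pos: [0.5523, -0.1974, 0.0635]
tool_rot: [3.082, 0.251, -0.398]
contact_force: [0.4, -0.7, 5.9]
opening: 0.0235
grip_force: 78.0
shift [-0.0013 -0.0007 -0.0098] turn [ 0.0021  0.0998 -0.005 ] deg 5.7
shift [ 0.0015 -0.0006 -0.031 ] turn [ 0.0027  0.3441 -0.0047] deg 19.7
shift [ 0.0085 -0.0007 -0.0408] turn [ 0.0035  0.6862 -0.0042] deg 39.3
```

```bash
python3 -m jog '[[[-0.001,0,-0.01],[0,0.05,0]],[[-0.001,0,-0.015],[0,0.13,0]],[[0,0,-0.022],[0,0.2,0]],[[0.001,0,-0.027],[0,0.27,0]],[[0.0015,0,-0.031],[0,0.344,0]]]'
python3 - <<'E'
from h import *
gpose(.027,-.134,.118,15-39.6)
E
```

```text
t: 9.75
tool_pos: [0.5595, -0.1947, 0.0901]
tool_rot: [-3.121, -0.255, -0.134]
contact_force: [0.2, -0.2, -4.3]
opening: 0.0231
grip_force: 78.5
shift [ 0.0119  0.0007 -0.0096] turn [ 0.0011  0.3435 -0.0044] deg 19.7
```

```bash
python3 -m jog '[[[0.003,0,-0.004],[0,0.08,0]],[[0.006,0,-0.006],[0,0.17,0]],[[0.009,0,-0.008],[0,0.26,0]],[[0.012,0,-0.01],[0,0.344,0]],[[0.012,0,-0.01],[0,0.344,0]]]'
python3 - <<'E'
from h import *
gpose(.027,-.134,.118,15-39.6)
for n in("wrist","side"):
    d=cam(n); cv2.imwrite(f"pics/{n}4.png",d["image"])
a=cv2.imread("pics/side4.png")[130:260,200:330]; b=cv2.imread("pics/wrist4.png")
cv2.imwrite("pics/m4.png",np.hstack([cv2.resize(a,(384,384)),b[:, 96:]]))
E
```

```text
t: 10.25
tool_pos: [0.5679, -0.1925, 0.0988]
tool_rot: [-3.026, -0.245, -0.651]
contact_force: [-1.3, 0.1, -4.2]
opening: 0.0233
grip_force: 78.7
shift [ 0.0029  0.0015 -0.0008] turn [ 0.0001  0.0057 -0.006 ] deg 0.5
```

View pics/m4.png

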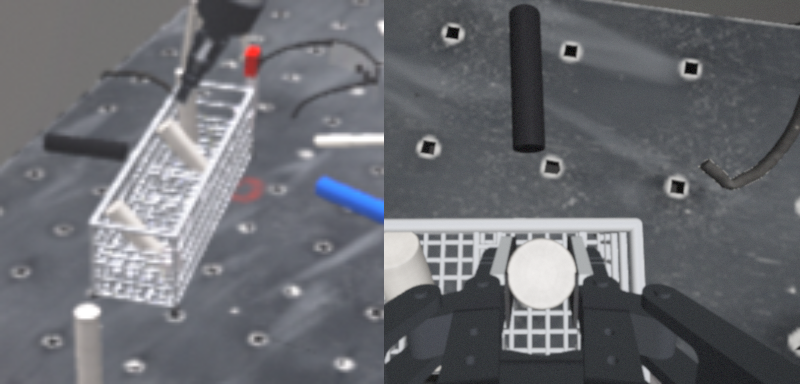

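```bash
python3 - <<'E'
from h import *
for z in(.1,.093,.09): gpose(.0285,-.1335,z,15-39.6)
E
```

```text
shift [-0.0051  0.0003  0.0168] turn [ 0.0013  0.0051 -0.0046] deg 0.4
shift [-0.008   0.0003  0.0232] turn [ 0.0013  0.0051 -0.0046] deg 0.4
shift [-0.0092  0.0003  0.0259] turn [ 0.0013  0.0051 -0.0046] deg 0.4
```

```bash
python3 -m jog '[[[-0.001,0,0.006],[0,0.005,0]],[[-0.003,0,0.012],[0,0.005,0]],[[-0.005,0,0.0165],[0,0.005,0]],[[-0.0065,0,0.02],[0,0.005,0]],[[-0.0065,0,0.02],[0,0.005,0]]]' |grep -E "pos|contact"
python3 -m jog '[[[-0.0004,0,0.001],[0,0,0]],[[-0.0008,0,0.002],[0,0,0]],[[-0.0008,0,0.002],[0,0,0]]]' |grep -E "pos|contact"
python3 -m jog '[[[-0.0004,0,0.001],[0,0,0]],[[-0.0008,0,0.002],[0,0,0]],[[-0.0008,0,0.002],[0,0,0]]]' |grep -E "pos|contact"
python3 -c "
from h import *
gpose(.0285,-.1335,.092,15-39.6)"
```

```text
tool_pos: [0.5717, -0.1929, 0.0793]
contact_force: [-12.2, -1.4, 2.1]
tool_pos: [0.5719, -0.193, 0.0792]
contact_force: [-23.2, 1.1, 17.5]
tool_pos: [0.5721, -0.193, 0.0791]
contact_force: [-34.9, 3.5, 32.3]
shift [-0.002  -0.0002  0.0039] turn [-0.0012  0.0024 -0.    ] deg 0.2
```

```bash
python3 -c "
from h import *
gpose(.0245,-.1335,.0975,15-39.6)"
python3 -m jog '[[[-0.002,0,-0.004],[0,0,0]],[[-0.004,0,-0.004],[0,0,0]],[[-0.0055,0,-0.0035],[0,0,0]],[[-0.0055,0,-0.0035],[0,0,0]]]'
python3 - <<'E'
from h import *
gpose(.0245,-.1335,.0975,15-39.6)
d=cam("wrist"); s=cam("side"); c=cam("scene")
P=[b2w(.0245,-.1335,z) for z in(.006,.117)]; im=s["image"].copy()
print(proj(s,P),proj(d,P))
a=im[130:200,250:300]; b=d["image"][150:384,96:416]
cv2.imwrite("pics/m5.png",np.hstack([cv2.resize(a,(286,400),interpolation=2),cv2.resize(b,(500,400))]))
E
```

```text
shift [-0.0034 -0.0002 -0.0027] turn [-0.0012  0.0024 -0.    ] deg 0.2
t: 11.85
tool_pos: [0.5691, -0.1942, 0.0792]
tool_rot: [-3.024, -0.247, -0.671]
contact_force: [-0.7, 2.5, 7.2]
opening: 0.0231
grip_force: 80.0
shift [-0.0005 -0.0008 -0.0013] turn [ 0.0032 -0.0075 -0.0042] deg 0.5
[[263.47415819 183.32705738]
 [263.48543947 157.74620263]] [[251.39416415 265.71036233]
 [250.41713198 285.38033993]]
```

View pics/m5.png

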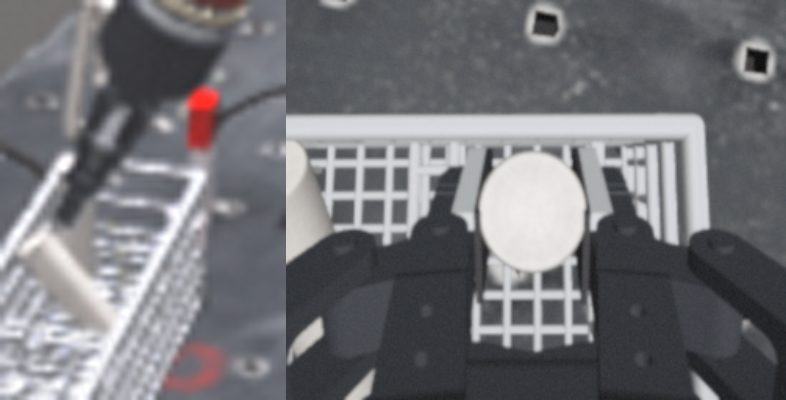

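```bash
cat >> h.py <<'E'
def topface(d,roi,thr=150,diam=.025):
    """largest bright low-saturation blob in roi (u0,v0,u1,v1): ellipse and the disc's centre in basket coordinates"""
    u0,v0,u1,v1=roi; g=d["image"][v0:v1,u0:u1]; m=((g.min(2)>thr)).astype(np.uint8)
    m=cv2.morphologyEx(m,cv2.MORPH_OPEN,np.ones((9,9),np.uint8)); cs=max(cv2.findContours(m,0,1)[0],key=cv2.contourArea)
    e=cv2.fitEllipse(cs); c=(e[0][0]+u0,e[0][1]+v0); D=max(e[1]); C,v=ray(d,c)
    z=d["fx"]*diam/D; P=C+v*z/(d["R"]@v)[2]; return c,e[1:],w2b(P)
E
python3 - <<'E'
from h import *
d=cam("wrist"); g=d["image"]; print(g[270,250],g[308,237],g[330,250])
for t in(150,170,185): print(topface(d,(200,220,310,330),t))
o=ctrl.get_obs(); A=R.from_rotvec(o["tool_rot"]).as_matrix(); print("grasp",w2b(np.array(o["tool_pos"])-.019*A[:,2]))
cv2.imwrite("pics/w6.png",cv2.resize(g[200:350,180:330],(600,600),interpolation=2))
E
```

```text
[232 233 236] [218 214 212] [83 80 77]
((252.44746780395508, 274.9968376159668), ((67.39419555664062, 77.04936981201172), 15.977829933166504), array([ 0.02891678, -0.134217  ,  0.12642079]))
((252.6133041381836, 274.6799507141113), ((66.61737823486328, 74.96944427490234), 17.159408569335938), array([ 0.02875249, -0.13427212,  0.12336383]))
((253.4752082824707, 273.3632392883301), ((66.2380599975586, 69.18551635742188), 176.465576171875), array([ 0.028398  , -0.13458801,  0.1139207 ]))
grasp [ 0.02551934 -0.13426344  0.09647034]
```

View pics/w6.png

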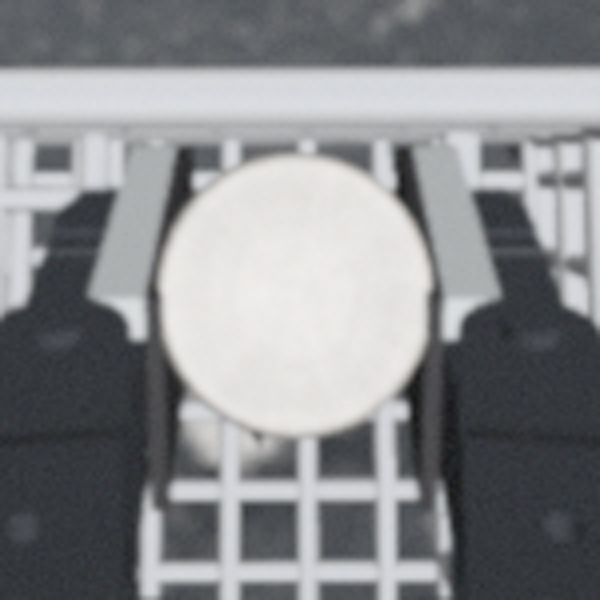

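```bash
python3 - <<'E'
from h import *
gpose(.0265,-.134,.1005,-24.3-6)
gpose(.0265,-.134,.097,-24.3-6)
E
```

```text
shift [ 0.0043 -0.0003 -0.0033] turn [ 0.0035  0.0921 -0.0037] deg 5.3
shift [ 0.0029 -0.0003 -0.0001] turn [ 0.0035  0.0921 -0.0037] deg 5.3
```

```bash
python3 -m jog '[[[-0.001,0,-0.0045],[0,0.0,0]],[[0.002,0,-0.004],[0,0.05,0]],[[0.004,0,-0.0035],[0,0.095,0]],[[0.0043,0,-0.0033],[0,0.095,0]],[[0.0043,0,-0.0033],[0,0.095,0]]]'|grep -E "pos|contact"
python3 - <<'E'
from h import *
d=cam("wrist"); print(topface(d,(200,200,310,330),185))
o=ctrl.get_obs(); A=R.from_rotvec(o["tool_rot"]).as_matrix(); print("grasp",w2b(np.array(o["tool_pos"])-.019*A[:,2]), "lean",np.degrees(np.arctan2(-(A[0,2]*np.cos(yaw)+A[1,2]*np.sin(yaw)),-A[2,2])))
E
python3 -m jog '[[[-0.0004,0,0.001],[0,0,0]],[[-0.0008,0,0.002],[0,0,0]],[[-0.0012,0,0.003],[0,0,0]],[[-0.0012,0,0.003],[0,0,0]]]'|grep -E "pos|contact"
```

```text
tool_pos: [0.5685, -0.1932, 0.0803]
contact_force: [-0.7, -0.1, -5.3]
((254.48037719726562, 270.8202209472656), ((64.41139221191406, 78.1872787475586), 19.13722038269043), array([ 0.0254174 , -0.13384993,  0.12875776]))
grasp [ 0.02357495 -0.13316728  0.09678739] lean -30.05968028459623
tool_pos: [0.5707, -0.1937, 0.08]
contact_force: [-4.5, 1.5, 6.2]
```

```bash
python3 -m jog '[[[0,0,0],[0,0,0]],[[0,0,0],[0,0,0]]]' - 20|grep -E "contact|grip"
python3 -m jog '[[[0,0,0],[0,0,0]],[[0,0,0],[0,0,0]],[[0,0,0],[0,0,0]],[[0,0,0],[0,0,0]],[[0,0,0],[0,0,0]]]' 0.36 |grep -E "pos|contact|open"
python3 - <<'E'
from h import *
d=cam("wrist"); g=d["image"]; print(topface(d,(200,200,310,330),185))
cv2.imwrite("pics/w7.png",cv2.resize(g[180:350,160:350],(600,536),interpolation=2))
E
```

```text
contact_force: [-3.5, 2.1, 6.8]
grip_force: 79.9
tool_pos: [0.5696, -0.1933, 0.0779]
contact_force: [-0.2, 0.0, -0.5]
opening: 0.0309
((254.95651245117188, 244.59106063842773), ((76.4938735961914, 105.63301849365234), 90.55929565429688), array([ 0.03192654, -0.13410517,  0.15625577]))
```

View pics/w7.png

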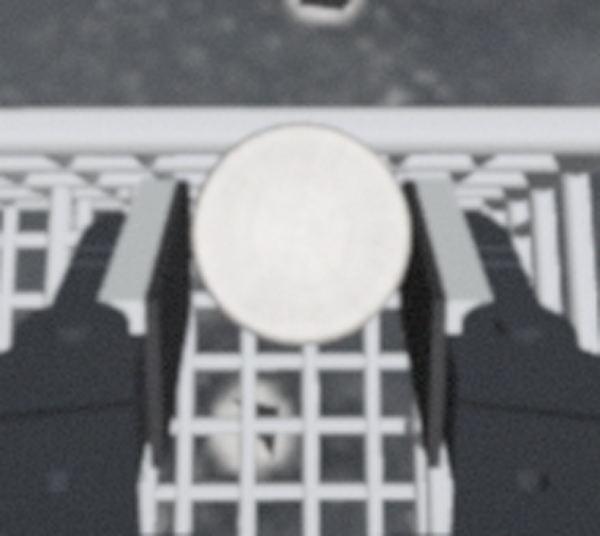

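```bash
cat >> h.py <<'E'
def tops(n="wrist",d=None,z=.117,lo=.0,gmin=205):
    """bright round end faces at height z -> basket coordinates"""
    d=d or cam(n); m=(d["image"].min(2)>gmin).astype(np.uint8); m=cv2.morphologyEx(m,cv2.MORPH_OPEN,cv2.getStructuringElement(2,(9,9)))
    for c in cv2.findContours(m,0,1)[0]:
        if len(c)>5:
            e=cv2.fitEllipse(c); print("px",np.round(e[0],1),np.round(e[1],1),"basket",w2b(plane(d,e[0],z)).round(4))
E
python3 - <<'E'
from h import *
d=cam("wrist"); print(w2b(plane(d,(255.6,253.6),.117))); tops(d=d)
P=[b2w(.032,-.134,z) for z in(.006,.117)]; print(proj(d,P))
E
```

```text
[ 0.03236112 -0.13455785  0.117     ]
px [ 77.5 250.1] [35.7 63.7] basket [ 0.0339 -0.0723  0.117 ]
px [255.  253.3] [65.6 66.6] basket [ 0.0325 -0.1343  0.117 ]
px [431.3 151.7] [120.8 222.4] basket [ 0.07   -0.2009  0.117 ]
px [129.  220.5] [  8.9 366.1] basket [ 0.0443 -0.0892  0.117 ]
[[253.45779098 264.95344523]
 [254.01645679 254.65158805]]
```

```bash
python3 -m jog '[[[0,0,-0.02],[0,0,0]],[[0,0,-0.05],[0,0,0]],[[0,0,-0.08],[0,0,0]],[[0,0,-0.08],[0,0,0]],[[0,0,-0.08],[0,0,0]]]' 0.42|grep -E "pos|contact"
python3 - <<'E'
from h import *
gpose(.035,-.063,.21,0)
E
```

```text
tool_pos: [0.53, -0.2002, 0.1479]
contact_force: [-0.0, 0.4, -0.4]
shift [ 0.0569 -0.0709 -0.0168] turn [ 0.0026 -0.5281 -0.0048] deg 30.3
```

```bash
python3 -m jog '[[[0.02,-0.02,-0.03],[0,-0.13,0]],[[0.04,-0.04,-0.03],[0,-0.26,0]],[[0.057,-0.071,-0.02],[0,-0.40,0]],[[0.057,-0.071,-0.017],[0,-0.528,-0.005]],[[0.057,-0.071,-0.017],[0,-0.528,-0.005]]]' |grep -E "pos|contact"
python3 -m jog '[[[0,0,0],[0,0,0]],[[0,0,0],[0,0,0]]]' >/dev/null
python3 - <<'E'
from h import *
gpose(.035,-.063,.21,0)
d=cam("wrist"); tops(d=d); g=d["image"].copy()
for x in(.032,):
  for z,c in((.006,(0,0,255)),(.117,(0,200,0))):
    p=np.array([b2w(x+.0125*np.cos(a),-.134+.0125*np.sin(a),z) for a in np.linspace(0,6.283,40)]); cv2.polylines(g,[proj(d,p).astype(np.int32)],True,c,1)
cv2.imwrite("pics/w8.png",cv2.resize(g,(800,600),interpolation=2)); gpose(.0345,-.063,.138,15)
E
```

```text
tool_pos: [0.5604, -0.121, 0.1878]
contact_force: [0.3, -0.2, 0.3]
shift [ 0.0013  0.0004 -0.0018] turn [ 0.0001  0.0018 -0.001 ] deg 0.1
px [358.7 207.5] [31.6 34.7] basket [ 0.0335 -0.1341  0.117 ]
px [251.2 195.8] [25.1 31.9] basket [ 0.0417 -0.0617  0.117 ]
shift [-0.004   0.0001  0.0701] turn [ 0.0004 -0.2606 -0.0016] deg 14.9
```

View pics/w8.png

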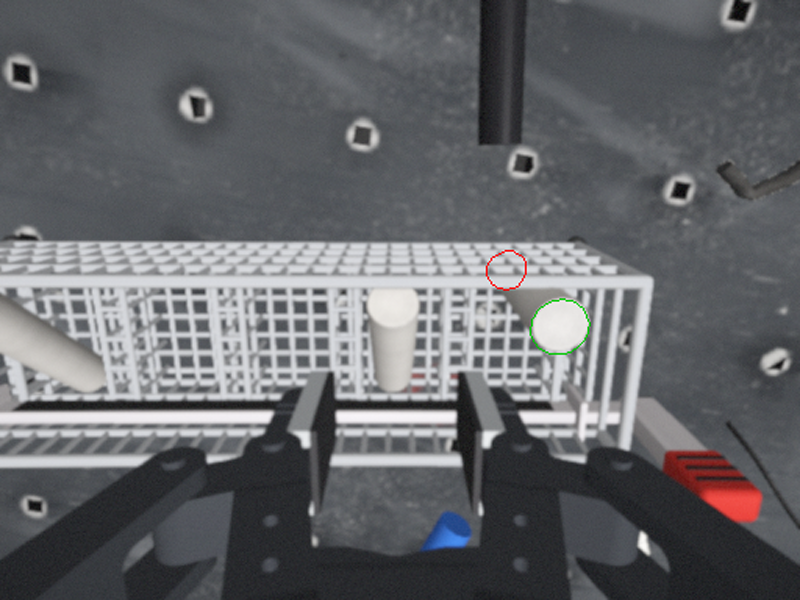

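```bash
python3 -m jog '[[[-0.004,0,0.03],[0,-0.13,0]],[[-0.006,0,0.05],[0,-0.261,0]],[[-0.006,0,0.07],[0,-0.261,0]],[[-0.006,0,0.07],[0,-0.261,0]],[[-0.006,0,0.07],[0,-0.261,0]]]' 0.44 80 |grep -E "pos|contact"
python3 - <<'E'
from h import *
gpose(.018,-.0625,.078,15)
E
```

```text
tool_pos: [0.5517, -0.1249, 0.1209]
contact_force: [-0.1, -0.0, 1.2]
shift [ 0.0015 -0.0006  0.063 ] turn [ 0.0007 -0.     -0.0016] deg 0.1
```

```bash
python3 -m jog '[[[0.0,0,0.02],[0,0,0]],[[0.001,0,0.04],[0,0,0]],[[0.001,0,0.062],[0,0,0]],[[0.001,0,0.062],[0,0,0]],[[0.001,0,0.062],[0,0,0]]]'|grep -E "pos|contact"
python3 -m jog '[[[0,0,0],[0,0,0]],[[0,0,0],[0,0,0]],[[0,0,0],[0,0,0]],[[0,0,0],[0,0,0]],[[0,0,0],[0,0,0]]]' 0.1 80
python3 - <<'E'
from h import *
gpose(.018,-.0625,.078,15)
gpose(.023,-.0635,.112,15-20)
gpose(.0255,-.0635,.116,15-39.6)
E
```

```text
tool_pos: [0.5382, -0.1275, 0.0623]
contact_force: [0.5, -0.0, 0.2]
t: 16.55
tool_pos: [0.5399, -0.1283, 0.0631]
tool_rot: [3.078, 0.259, -0.398]
contact_force: [1.3, -2.9, 6.1]
opening: 0.0231
grip_force: 78.3
shift [-0.0016 -0.002   0.004 ] turn [ 0.0054 -0.0039 -0.0007] deg 0.4
shift [ 0.0011 -0.0008 -0.0313] turn [5.500e-03 3.452e-01 2.000e-04] deg 19.8
shift [ 0.0081 -0.0008 -0.039 ] turn [0.0055 0.6872 0.0012] deg 39.4
```

```bash
python3 -m jog '[[[-0.001,0,-0.01],[0,0.05,0]],[[-0.001,0,-0.016],[0,0.13,0]],[[0,0,-0.022],[0,0.2,0]],[[0.001,0,-0.027],[0,0.27,0]],[[0.001,-0.001,-0.031],[0,0.344,0]]]'|grep -E "pos|contact|open"
python3 -m jog '[[[0.003,0,-0.004],[0,0.08,0]],[[0.006,0,-0.006],[0,0.17,0]],[[0.009,0,-0.008],[0,0.26,0]],[[0.011,0,-0.01],[0,0.346,0]],[[0.011,0,-0.01],[0,0.346,0]]]'|grep -E "pos|contact|open|grip"
python3 -m jog '[[[0,0,0],[0,0,0]],[[0,0,0],[0,0,0]]]' >/dev/null
python3 - <<'E'
from h import *
gpose(.0255,-.0635,.116,15-39.6); gpose(.0265,-.0635,.098,15-39.6)
tops(z=.14)
E
```

```text
tool_pos: [0.5459, -0.1239, 0.0894]
contact_force: [-0.4, 0.4, -4.4]
opening: 0.0233
tool_pos: [0.5531, -0.1218, 0.0979]
contact_force: [-1.0, 0.2, -5.4]
opening: 0.0233
grip_force: 78.7
shift [-0.0006  0.0019  0.0021] turn [0.0008 0.0028 0.0008] deg 0.2
shift [-0.0071  0.0019  0.0189] turn [0.0008 0.0028 0.0008] deg 0.2
px [253.6 272.1] [65.8 67.8] basket [ 0.0291 -0.0619  0.14  ]
px [425.7 258.7] [53.5 58.1] basket [ 0.0339 -0.1219  0.14  ]
px [321. 225.] [ 8.1 98.7] basket [ 0.0455 -0.0859  0.14  ]
px [263.5 225. ] [ 7.4 16.6] basket [ 0.0455 -0.0654  0.14  ]
```

```bash
python3 - <<'E'
from h import *
gpose(.0285,-.0635,.100,-27.6); gpose(.0285,-.0635,.093,-27.6)
E
```

```text
shift [-0.0038  0.0018  0.018 ] turn [0.0009 0.0546 0.001 ] deg 3.1
shift [-0.0067  0.0018  0.0244] turn [0.0009 0.0546 0.001 ] deg 3.1
```

```bash
python3 -m jog '[[[0,0.001,0.005],[0,0.03,0]],[[-0.001,0.001,0.01],[0,0.055,0]],[[-0.002,0.002,0.014],[0,0.055,0]],[[-0.0035,0.002,0.0175],[0,0.055,0]],[[-0.0035,0.002,0.0175],[0,0.055,0]]]' |grep -E "pos|contact"
python3 -m jog '[[[-0.0004,0,0.001],[0,0,0]],[[-0.0008,0,0.002],[0,0,0]],[[-0.0008,0,0.002],[0,0,0]]]' |grep -E "pos|contact"
python3 -m jog '[[[-0.0004,0,0.001],[0,0,0]],[[-0.0004,0,0.001],[0,0,0]]]' |grep -E "pos|contact"
python3 -c "
from h import *
gpose(.0285,-.0635,.093,-27.6); tops()"
```

```text
tool_pos: [0.5603, -0.1238, 0.0826]
contact_force: [-3.5, -1.1, -6.5]
tool_pos: [0.5605, -0.1239, 0.0812]
contact_force: [-7.7, -1.7, -2.3]
tool_pos: [0.5605, -0.124, 0.0802]
contact_force: [-9.2, -1.5, -0.8]
shift [-0.0013 -0.0002  0.0039] turn [0.0006 0.0011 0.0015] deg 0.1
px [253.6 272.1] [65.6 67.7] basket [ 0.0305 -0.064   0.117 ]
px [450.5 266.9] [62.1 70.4] basket [ 0.0326 -0.1334  0.117 ]
px [466.6 230. ] [ 7.9 13.6] basket [ 0.0457 -0.1406  0.117 ]
px [239.5 228.7] [  8.6 558.7] basket [ 0.0458 -0.0588  0.117 ]
```

```bash
python3 -m jog '[[[-0.003,0,-0.001],[0,0,0]],[[-0.006,0,-0.002],[0,0,0]],[[-0.006,0,-0.002],[0,0,0]]]' |grep -E "pos|contact"
python3 -m jog '[[[-0.0004,0,0.001],[0,0,0]],[[-0.0008,0,0.002],[0,0,0]],[[-0.0008,0,0.002],[0,0,0]]]' |grep -E "pos|contact"
python3 -m jog '[[[-0.0004,0,0.001],[0,0,0]],[[-0.0008,0,0.002],[0,0,0]],[[-0.0008,0,0.002],[0,0,0]]]' |grep -E "pos|contact"
python3 -c "
from h import *
gpose(.0235,-.0635,.093,-27.6); tops()"
```

```text
tool_pos: [0.555, -0.1249, 0.0795]
contact_force: [-0.7, 1.0, -4.2]
tool_pos: [0.5562, -0.1253, 0.0786]
contact_force: [-1.1, 1.3, 1.1]
tool_pos: [0.5578, -0.1258, 0.0785]
contact_force: [-3.1, 1.0, 9.2]
shift [-0.0023 -0.0015  0.0014] turn [ 0.0035 -0.0065  0.0012] deg 0.4
px [253.6 271.7] [65.8 67.6] basket [ 0.0274 -0.0652  0.117 ]
px [448.4 257. ] [62.3 70.6] basket [ 0.0326 -0.1334  0.117 ]
px [250.9 220.8] [  8.6 583.6] basket [ 0.0452 -0.0642  0.117 ]
```

```bash
python3 -m jog '[[[0,0,0],[0,0,0]],[[0,0,0],[0,0,0]],[[0,0,0],[0,0,0]],[[0,0,0],[0,0,0]],[[0,0,0],[0,0,0]]]' 0.4 |grep -E "pos|contact|open"
python3 -c "
from h import *
tops()"
python3 -m jog '[[[0,0,-0.02],[0,0,0]],[[0,0,-0.05],[0,0,0]],[[0,0,-0.07],[0,0,0]],[[0,0,-0.07],[0,0,0]],[[0,0,-0.07],[0,0,0]]]' 0.44|grep -E "pos|contact"
python3 -c "
from h import *
tops(); gpose(.028,-.065,.15,0)"
```

```text
tool_pos: [0.5552, -0.1248, 0.0748]
contact_force: [0.2, 0.4, 0.2]
opening: 0.0344
px [257.4 262.2] [67.5 68.9] basket [ 0.0285 -0.0652  0.117 ]
px [458.3 250.8] [64.3 73.2] basket [ 0.0326 -0.1335  0.117 ]
px [251.9 214.2] [  8.6 693.6] basket [ 0.045  -0.0633  0.117 ]
tool_pos: [0.5234, -0.1303, 0.137]
contact_force: [-0.5, -0.2, -0.7]
px [ 26.5 319.2] [10.4 66. ] basket [-0.0315  0.0491  0.117 ]
px [253.  318.5] [  9.7 140.9] basket [-0.0318 -0.0639  0.117 ]
px [255.3 200.7] [41.6 42.6] basket [ 0.0286 -0.0652  0.117 ]
px [381.7 193.8] [41.2 43.2] basket [ 0.0325 -0.1339  0.117 ]
shift [0.0236 0.0017 0.018 ] turn [ 5.00e-04 -4.82e-01  1.00e-04] deg 27.6
```

```bash
python3 -m jog '[[[0.02,0,-0.03],[0,-0.13,0]],[[0.03,0,-0.05],[0,-0.26,0]],[[0.03,0,-0.05],[0,-0.4,0]],[[0.03,0,-0.05],[0,-0.481,0]],[[0.03,0,-0.05],[0,-0.481,0]]]' |grep -E "pos|contact"
python3 -c "
from h import *
gpose(.035,.134,.21,0)"
```

```text
tool_pos: [0.5279, -0.1287, 0.1934]
contact_force: [-0.4, 0.3, -0.3]
shift [ 0.0317 -0.1968  0.0025] turn [-0.0004  0.0004  0.0023] deg 0.1
```

```bash
python3 -m jog '[[[0.032,-0.197,0.002],[0,0,0]],[[0.032,-0.197,0.002],[0,0,0]],[[0.032,-0.197,0.002],[0,0,0]],[[0.032,-0.197,0.002],[0,0,0]],[[0.032,-0.197,0.002],[0,0,0]]]' |grep -E "pos|contact"
python3 -m jog '[[[0,0,0],[0,0,0]],[[0,0,0],[0,0,0]],[[0,0,0],[0,0,0]]]'>/dev/null
python3 -c "
from h import *
d=cam('wrist');tops(d=d,z=.0995); print(proj(d,[b2w(.0354,.132,.0995),b2w(-.0354,.132,.014)]))
m=(d['image'].min(2)>170).astype(np.uint8); m=cv2.morphologyEx(m,cv2.MORPH_OPEN,cv2.getStructuringElement(2,(13,13)))
for c in cv2.findContours(m,0,1)[0]: print(cv2.boundingRect(c),cv2.minAreaRect(c))
gpose(.0345,.134,.136,15)"
```

```text
tool_pos: [0.5235, 0.0748, 0.1911]
contact_force: [0.6, -0.7, -0.5]
px [ 18.6 292.8] [14.5 48.9] basket [-0.0435  0.3168  0.0995]
px [245.2 191.9] [30.7 31.3] basket [0.039  0.1374 0.0995]
px [96.8  4.4] [ 8.6 25.6] basket [0.1603 0.2286 0.0995]
[[252.63458299 196.59998478]
 [252.70879201 238.13991486]]
(0, 282, 41, 23) ((19.326923370361328, 292.6346130371094), (16.277639389038086, 42.361083984375), 78.69007110595703)
(281, 171, 13, 13) ((287.0000305175781, 177.00001525878906), (11.31370735168457, 11.31370735168457), 45.0)
(216, 171, 48, 78) ((239.5, 209.5), (77.0, 47.0), 90.0)
(187, 171, 26, 68) ((199.5, 204.5), (67.0, 25.0), 90.0)
(78, 0, 35, 14) ((95.0, 6.5), (13.0, 34.0), 90.0)
shift [-0.0046 -0.002   0.0751] turn [ 0.0009 -0.2636 -0.0026] deg 15.1
```

```bash
python3 -m jog '[[[-0.003,-0.004,0.03],[0,-0.13,0]],[[-0.005,-0.0045,0.05],[0,-0.263,0]],[[-0.005,-0.0045,0.075],[0,-0.263,0]],[[-0.005,-0.0045,0.075],[0,-0.263,0]],[[-0.005,-0.0045,0.075],[0,-0.263,0]]]' 0.42 80 |grep -E "pos|contact"
python3 - <<'E'
from h import *
gpose(.018,.1365,.078,15)
E
```

```text
tool_pos: [0.5195, 0.0728, 0.118]
contact_force: [0.7, -0.4, 0.3]
shift [-0.0004  0.0006  0.0605] turn [ 0.0006  0.0001 -0.0016] deg 0.1
```

```bash
python3 -m jog '[[[0.0,0,0.02],[0,0,0]],[[0,0.0005,0.04],[0,0,0]],[[0,0.0005,0.06],[0,0,0]],[[0,0.0005,0.06],[0,0,0]],[[0,0.0005,0.06],[0,0,0]]]'|grep -E "pos|contact"
python3 -m jog '[[[0,0,0],[0,0,0]],[[0,0,0],[0,0,0]],[[0,0,0],[0,0,0]],[[0,0,0],[0,0,0]],[[0,0,0],[0,0,0]]]' 0.1 80
python3 - <<'E'
from h import *
gpose(.023,.1355,.112,15-20)
gpose(.0235,.1355,.116,15-43)
E
```

```text
tool_pos: [0.5057, 0.0701, 0.0622]
contact_force: [0.1, 0.3, -0.6]
t: 23.75
tool_pos: [0.5063, 0.0702, 0.0623]
tool_rot: [3.081, 0.259, -0.399]
contact_force: [0.3, -1.7, 5.8]
opening: 0.0234
grip_force: 78.0
shift [ 0.0009  0.0014 -0.032 ] turn [0.0025 0.345  0.    ] deg 19.8
shift [ 0.0068  0.0014 -0.0399] turn [2.400e-03 7.464e-01 5.000e-04] deg 42.8
```

```bash
python3 -m jog '[[[-0.001,0,-0.01],[0,0.05,0]],[[-0.001,0,-0.016],[0,0.13,0]],[[0,0,-0.022],[0,0.2,0]],[[0.001,0.001,-0.027],[0,0.27,0]],[[0.001,0.001,-0.032],[0,0.345,0]]]'|grep -E "pos|contact|open"
python3 -m jog '[[[0.002,0,-0.004],[0,0.09,0]],[[0.004,0,-0.006],[0,0.19,0]],[[0.006,0,-0.008],[0,0.3,0]],[[0.008,0,-0.01],[0,0.4,0]],[[0.008,0,-0.01],[0,0.4,0]]]'|grep -E "pos|contact|open|grip"
python3 -m jog '[[[0,0,0],[0,0,0]],[[0,0,0],[0,0,0]]]' >/dev/null
python3 - <<'E'
from h import *
gpose(.0235,.135,.116,-28); gpose(.0235,.135,.099,-28)
tops(z=.14)
E
```

```text
tool_pos: [0.5134, 0.071, 0.0903]
contact_force: [0.0, -0.2, -3.5]
opening: 0.0229
tool_pos: [0.5168, 0.0723, 0.0977]
contact_force: [-0.8, 0.3, -4.8]
opening: 0.0234
grip_force: 78.7
shift [0.0001 0.0012 0.0031] turn [0.0012 0.0056 0.0007] deg 0.3
shift [-0.0078  0.0012  0.0181] turn [0.0012 0.0056 0.0007] deg 0.3
px [165. 277.] [ 8.6 11.7] basket [0.023  0.1668 0.14  ]
px [166. 257.] [ 8.6 11.7] basket [0.0299 0.1668 0.14  ]
px [253.6 273.5] [66.8 68.5] basket [0.0242 0.1359 0.14  ]
px [167.  239.5] [ 8.7 12.8] basket [0.036  0.1668 0.14  ]
px [261.8 220. ] [ 7.8 26.4] basket [0.043 0.133 0.14 ]
px [234. 220.] [7.3 8.2] basket [0.043 0.143 0.14 ]
px [169.6 221. ] [ 9.6 12.9] basket [0.0426 0.1663 0.14  ]
px [81.4 52. ] [16.6 29.5] basket [0.1099 0.2043 0.14  ]
px [88.  34.4] [ 9.9 14.7] basket [0.1177 0.2024 0.14  ]
px [64.8 35.2] [12.2 15.7] basket [0.1172 0.2115 0.14  ]
```

```bash
python3 -m jog '[[[-0.001,0.001,0.005],[0,0.005,0]],[[-0.003,0.001,0.01],[0,0.005,0]],[[-0.005,0.001,0.015],[0,0.005,0]],[[-0.007,0.001,0.0185],[0,0.005,0]],[[-0.007,0.001,0.0185],[0,0.005,0]]]' |grep -E "pos|contact"
python3 -m jog '[[[-0.0004,0,0.001],[0,0,0]],[[-0.0008,0,0.002],[0,0,0]],[[-0.0008,0,0.002],[0,0,0]]]' |grep -E "pos|contact"
python3 -m jog '[[[-0.0004,0,0.001],[0,0,0]],[[-0.0004,0,0.001],[0,0,0]]]' |grep -E "pos|contact"
python3 -c "
from h import *
gpose(.0235,.135,.093,-28); tops()"
```

```text
tool_pos: [0.5226, 0.0716, 0.0803]
contact_force: [-0.3, 0.7, -3.8]
tool_pos: [0.5237, 0.0716, 0.0797]
contact_force: [0.0, -0.2, -3.9]
tool_pos: [0.5237, 0.0716, 0.0786]
contact_force: [0.6, 0.2, -3.9]
shift [-0.0017  0.0003  0.0018] turn [ 0.0011 -0.0003  0.0006] deg 0.1
px [253.6 273.4] [66.7 68.6] basket [0.0261 0.135  0.117 ]
px [556.4 314.3] [166.2 864.1] basket [0.0135 0.0338 0.117 ]
px [54.5 30.9] [ 8.8 11.4] basket [0.1211 0.2149 0.117 ]
```

```bash
python3 -m jog '[[[-0.0004,0,0.001],[0,0,0]],[[-0.0008,0,0.002],[0,0,0]],[[-0.0008,0,0.002],[0,0,0]]]' |grep -E "pos|contact"
python3 -m jog '[[[-0.0004,0,0.001],[0,0,0]],[[-0.0008,0,0.002],[0,0,0]],[[-0.0008,0,0.002],[0,0,0]]]' |grep -E "pos|contact"
python3 -m jog '[[[-0.0004,0,0.001],[0,0,0]],[[-0.0004,0,0.001],[0,0,0]]]' |grep -E "pos|contact"
```

```text
tool_pos: [0.525, 0.0716, 0.0776]
contact_force: [-0.6, -0.5, 0.6]
tool_pos: [0.5267, 0.0716, 0.0776]
contact_force: [-2.5, 0.1, 6.9]
tool_pos: [0.5276, 0.0716, 0.0775]
contact_force: [-3.5, -1.4, 11.1]
```

```bash
python3 -m jog '[[[0,0,-0.0015],[0,0,0]],[[0,0,-0.0015],[0,0,0]]]' |grep -E "pos|contact"
python3 -c "
from h import *
tops()"
python3 -m jog '[[[0,0,0],[0,0,0]],[[0,0,0],[0,0,0]],[[0,0,0],[0,0,0]],[[0,0,0],[0,0,0]],[[0,0,0],[0,0,0]]]' 0.4 |grep -E "pos|contact|open"
python3 -c "
from h import *
tops()"
python3 -m jog '[[[0,0,-0.02],[0,0,0]],[[0,0,-0.05],[0,0,0]],[[0,0,-0.07],[0,0,0]],[[0,0,-0.07],[0,0,0]],[[0,0,-0.07],[0,0,0]]]' 0.44|grep -E "pos|contact"
python3 -c "
from h import *
tops(); gpose(.028,.135,.20,0)"
```

```text
tool_pos: [0.5263, 0.0714, 0.0776]
contact_force: [0.6, 0.8, 6.1]
px [253.6 273.4] [66.8 68.5] basket [0.0284 0.1345 0.117 ]
px [498. 224.] [7.3 8.2] basket [0.0457 0.0481 0.117 ]
px [403.1 278.2] [112.9 572. ] basket [0.0269 0.0831 0.117 ]
px [53. 36.] [7.3 8.2] basket [0.1207 0.2143 0.117 ]
tool_pos: [0.5233, 0.0716, 0.074]
contact_force: [0.3, -0.9, -0.5]
opening: 0.0342
px [253.6 253. ] [67.8 68.7] basket [0.0326 0.1351 0.117 ]
px [347.  215.8] [  8.7 450.4] basket [0.0454 0.1026 0.117 ]
px [ 69.  140.9] [133.7 246.3] basket [0.0726 0.2018 0.117 ]
tool_pos: [0.4914, 0.0661, 0.1363]
contact_force: [-0.2, 0.1, -1.1]
px [485.8 322.4] [10.7 68.1] basket [-0.0315  0.0194  0.117 ]
px [259.5 320.9] [ 10.6 131.4] basket [-0.0315  0.1318  0.117 ]
px [253.8 197.2] [41.9 42.7] basket [0.0318 0.1347 0.117 ]
px [102.   38.1] [23.1 36.2] basket [0.1281 0.225  0.117 ]
shift [ 0.0463  0.0005 -0.0272] turn [ 1.000e-03 -4.878e-01  2.000e-04] deg 27.9
```

```bash
python3 -m jog '[[[0.02,0,-0.03],[0,-0.13,0]],[[0.04,0,-0.05],[0,-0.26,0]],[[0.04,0,-0.05],[0,-0.4,0]],[[0.04,0,-0.05],[0,-0.487,0]],[[0.04,0,-0.05],[0,-0.487,0]]]' 0.6|grep -E "pos|contact"
python3 - <<'E'
from h import *
import pickle
d=pickle.load(open("w1.pkl","rb"))
print([plane(d,(u*.64,v*.64),.042).round(3) for u,v in((610,55),(585,10),(682,0))])
move([.4453+.0,.2785-.0,.21],R.from_matrix(down(yaw-np.pi/2).as_matrix()))
E
```

```text
tool_pos: [0.5042, 0.0685, 0.1972]
contact_force: [-0.6, -0.3, -0.1]
[array([0.66 , 0.178, 0.042]), array([0.629, 0.208, 0.042]), array([0.707, 0.227, 0.042])]
shift [-0.0229 -0.2169 -0.0129] turn [0.0006 0.0018 0.0006] deg 0.1
```

```bash
python3 -m jog '[[[-0.023,-0.217,-0.013],[0,0,0]],[[-0.023,-0.217,-0.013],[0,0,0]],[[-0.023,-0.217,-0.013],[0,0,0]],[[-0.023,-0.217,-0.013],[0,0,0]],[[-0.023,-0.217,-0.013],[0,0,0]]]' |grep -E "pos|contact"
python3 -m jog '[[[0,0,0],[0,0,0]],[[0,0,0],[0,0,0]],[[0,0,0],[0,0,0]]]'>/dev/null
cat >> h.py <<'E'
def wtops(z=.111,gmin=205):
    d=cam("wrist"); m=(d["image"].min(2)>gmin).astype(np.uint8); m=cv2.morphologyEx(m,cv2.MORPH_OPEN,cv2.getStructuringElement(2,(9,9)))
    for c in cv2.findContours(m,0,1)[0]:
        if len(c)>5: e=cv2.fitEllipse(c); print("px",np.round(e[0],1),np.round(e[1],1),"world",plane(d,e[0],z).round(4))
E
python3 - <<'E'
from h import *
wtops(); o=ctrl.get_obs(); print(o["tool_pos"])
E
```

```text
tool_pos: [0.4417, 0.2813, 0.2104]
contact_force: [-0.5, 0.3, 0.1]
px [ 56.  277.8] [14.4 57.9] world [0.3499 0.4216 0.111 ]
px [130.8 263.2] [14.6 65.5] world [0.3723 0.3637 0.111 ]
px [219.5 246.1] [15. 52.] world [0.3986 0.2959 0.111 ]
px [ 74.5 210.5] [8.  9.3] world [0.41   0.4085 0.111 ]
px [252.6 188.6] [29.3 30.8] world [0.4495 0.278  0.111 ]
[0.44408571 0.27712668 0.21121686]
```

```bash
python3 - <<'E'
from h import *
move([.449,.278,.070],down(yaw-np.pi/2))
E
python3 -m jog '[[[0.005,0,0.03],[0,0,0]],[[0.005,0,0.07],[0,0,0]],[[0.005,0,0.105],[0,0,0]],[[0.005,0,0.105],[0,0,0]],[[0.005,0,0.105],[0,0,0]]]' |grep -E "pos|contact"
python3 - <<'E'
from h import *
move([.449,.278,.070],down(yaw-np.pi/2))
E
```

```text
shift [ 0.0048 -0.0003  0.1412] turn [ 0.0016 -0.0014 -0.0018] deg 0.2
tool_pos: [0.4493, 0.2782, 0.107]
contact_force: [-0.2, 1.2, 0.4]
shift [-0.0003  0.0001  0.037 ] turn [ 0.0016 -0.001  -0.0015] deg 0.1
```

```bash
python3 -m jog '[[[0,0,0.02],[0,0,0]],[[0,0,0.036],[0,0,0]],[[0,0,0.036],[0,0,0]],[[0,0,0.036],[0,0,0]]]' |grep -E "pos|contact"
python3 -m jog '[[[0,0,0],[0,0,0]],[[0,0,0],[0,0,0]],[[0,0,0],[0,0,0]],[[0,0,0],[0,0,0]],[[0,0,0],[0,0,0]]]' 0.1 80
python3 -m jog '[[[0,0,-0.02],[0,0,0]],[[0,0,-0.06],[0,0,0]],[[0,0,-0.1],[0,0,0]],[[0,0,-0.13],[0,0,0]],[[0,0,-0.13],[0,0,0]]]'|grep -E "pos|contact|open|grip"
python3 - <<'E'
from h import *
gpose(.0305,.066,.20,0); wtops(.2)
E
```

```text
tool_pos: [0.4507, 0.2795, 0.0734]
contact_force: [0.6, -0.4, 1.0]
t: 30.95
tool_pos: [0.4506, 0.2795, 0.0731]
tool_rot: [3.13, 0.263, 0.008]
contact_force: [-0.0, -1.3, 6.0]
opening: 0.0235
grip_force: 77.9
tool_pos: [0.4514, 0.2804, 0.2061]
contact_force: [0.7, 0.9, -3.7]
opening: 0.0237
grip_force: 78.7
shift [0.0337 0.2873 0.0252] turn [-0.0012 -0.0113  0.    ] deg 0.6
px [253.3 306.3] [56.2 63.7] world [0.4213 0.2749 0.2   ]
px [ 56.6 287.9] [13.6 57.3] world [0.4157 0.3729 0.2   ]
px [145.2 271. ] [ 13.9 104.1] world [0.4321 0.3307 0.2   ]
```

```bash
python3 -m jog '[[[0.01,0.06,-0.01],[0,0,0]],[[0.034,0.12,-0.01],[0,0,0]],[[0.034,0.18,-0.01],[0,0,0]],[[0.034,0.23,-0.01],[0,0,0]],[[0.034,0.26,-0.01],[0,0,0]]]'|grep -E "pos|contact|open|grip"
python3 -m jog '[[[0,0,0],[0,0,0]],[[0,0,0],[0,0,0]]]'>/dev/null
python3 - <<'E'
from h import *
gpose(.03,.066,.15,0); tops(z=.17)
E
```

```text
tool_pos: [0.5213, 0.0412, 0.207]
contact_force: [1.0, 0.1, -3.2]
opening: 0.0237
grip_force: 79.6
shift [0.0046 0.0406 0.0765] turn [-0.0008  0.0037 -0.003 ] deg 0.3
px [253.2 306.3] [56.  63.3] basket [-0.0273  0.1063  0.17  ]
px [ 10.1 276.9] [13.9 26.9] basket [-0.0058  0.2508  0.17  ]
px [491.1 193. ] [27.7 34.5] basket [ 0.0456 -0.0251  0.17  ]
px [214.  189.9] [29.8 32.1] basket [0.0477 0.128  0.17  ]
```

```bash
python3 -m jog '[[[0.0045,0.0405,0],[0,0,0]],[[0.0045,0.0405,0],[0,0,0]],[[0.0045,0.0405,0],[0,0,0]]]'>/dev/null
python3 - <<'E'
from h import *
gpose(.03,.066,.101,0)
E
python3 -m jog '[[[0,0,0.03],[0,0,0]],[[0,0,0.06],[0,0,0]],[[0,0,0.09],[0,0,0]],[[0,0,0.09],[0,0,0]],[[0,0,0.09],[0,0,0]]]'|grep -E "pos|contact|open|grip"
python3 - <<'E'
from h import *
gpose(.03,.066,.101,0)
E
```

```text
shift [-0.0016  0.0019  0.128 ] turn [-0.      0.0002  0.0008] deg 0.0
tool_pos: [0.5337, 0.005, 0.1209]
contact_force: [0.7, -0.4, -3.6]
opening: 0.0238
grip_force: 80.9
shift [-0.0018  0.0019  0.0389] turn [ 0.0005 -0.0002  0.0018] deg 0.1
```

```bash
python3 -m jog '[[[-0.002,0.002,0.015],[0,0,0]],[[-0.002,0.002,0.03],[0,0,0]],[[-0.002,0.002,0.036],[0,0,0]],[[-0.002,0.002,0.038],[0,0,0]],[[-0.002,0.002,0.038],[0,0,0]]]'|grep -E "pos|contact"
python3 -m jog '[[[0,0,0.001],[0,0,0]],[[0,0,0.002],[0,0,0]],[[0,0,0.002],[0,0,0]]]'|grep -E "pos|contact"
python3 -m jog '[[[0,0,0.001],[0,0,0]],[[0,0,0.002],[0,0,0]],[[0,0,0.002],[0,0,0]]]'|grep -E "pos|contact"
```

```text
tool_pos: [0.5326, 0.0013, 0.083]
contact_force: [1.0, -1.0, -3.8]
tool_pos: [0.533, 0.0013, 0.0816]
contact_force: [0.5, -0.4, -3.9]
tool_pos: [0.5327, 0.0014, 0.0792]
contact_force: [-0.6, 0.7, -4.3]
```

```bash
python3 -m jog '[[[0,0,0.001],[0,0,0]],[[0,0,0.0015],[0,0,0]],[[0,0,0.0015],[0,0,0]]]'|grep -E "pos|contact"
python3 -m jog '[[[0,0,0.001],[0,0,0]],[[0,0,0.0015],[0,0,0]],[[0,0,0.0015],[0,0,0]]]'|grep -E "pos|contact"
```

```text
tool_pos: [0.5336, 0.0013, 0.0791]
contact_force: [-2.4, 0.1, 4.3]
tool_pos: [0.5344, 0.0011, 0.0791]
contact_force: [-3.4, 1.7, 10.9]
```

Seated. Release, retreat and check.

```bash
python3 -m jog '[[[0,0,-0.001],[0,0,0]],[[0,0,-0.001],[0,0,0]],[[0,0,-0.001],[0,0,0]],[[0,0,-0.001],[0,0,0]],[[0,0,-0.001],[0,0,0]]]' 0.42|grep -E "pos|contact|open"
python3 -m jog '[[[0,0,-0.03],[0,0,0]],[[0,0,-0.07],[0,0,0]],[[0,0,-0.12],[0,0,0]],[[0,0,-0.13],[0,0,0]],[[0,0,-0.13],[0,0,0]]]'|grep -E "pos|contact"
python3 - <<'E'
from h import *
tops()
move([.618,.306,.22],down(yaw-np.pi/2))
E
```

```text
tool_pos: [0.5327, 0.0013, 0.0771]
contact_force: [-1.3, 0.1, -0.0]
opening: 0.036
tool_pos: [0.5343, 0.0012, 0.2106]
contact_force: [0.1, 0.2, -0.4]
px [506.3 323.1] [ 8.  58.4] basket [-0.0736 -0.1423  0.117 ]
px [509.3 200. ] [4.4 8. ] basket [ 0.0309 -0.1237  0.117 ]
px [426.8 201.5] [27.8 32.7] basket [ 0.0298 -0.0644  0.117 ]
px [253.9 200.5] [29.2 30.8] basket [0.0306 0.0629 0.117 ]
px [156.9 198. ] [29.4 31.9] basket [0.0326 0.1342 0.117 ]
shift [ 0.1348 -0.2861 -0.0122] turn [ 0.0017 -0.0034 -0.    ] deg 0.2
```

```bash
python3 -m jog '[[[0.135,-0.286,-0.012],[0,0,0]],[[0.135,-0.286,-0.012],[0,0,0]],[[0.135,-0.286,-0.012],[0,0,0]],[[0.135,-0.286,-0.012],[0,0,0]],[[0.135,-0.286,-0.012],[0,0,0]]]' 0.5|grep -E "pos|contact"
python3 -m jog '[[[0.027,-0.057,0],[0,0,0]],[[0.027,-0.057,0],[0,0,0]],[[0.027,-0.057,0],[0,0,0]],[[0.027,-0.057,0],[0,0,0]]]' |grep -E "pos"
python3 - <<'E'
from h import *
wtops()
d=cam("wrist"); cv2.imwrite("pics/w9.png",d["image"]); print(proj(d,[[.618,.306,.111],[.5557,.3105,.111],[.6635,.351,.111]]))
move([.618,.306,.22],down(yaw-np.pi/2))
E
```

```text
tool_pos: [0.5988, 0.2436, 0.213]
contact_force: [0.1, -0.6, 0.2]
tool_pos: [0.6162, 0.3015, 0.2144]
px [502.6 340.3] [19.6 21.7] world [0.5223 0.0663 0.111 ]
px [244.  191.6] [29.3 30.7] world [0.6171 0.3081 0.111 ]
px [331.8 136.5] [27.8 71.3] world [0.6689 0.2517 0.111 ]
px [12.2 80.6] [29.8 97.2] world [0.6687 0.477  0.111 ]
[[246.28212336 191.03231702]
 [228.56545039 262.56470976]
 [194.71975599 121.1202549 ]]
shift [ 0.0021 -0.0048 -0.0042] turn [ 0.002  -0.0002 -0.0018] deg 0.2
```

```bash
python3 - <<'E'
from h import *
move([.617,.3075,.073],down(yaw-np.pi/2))
E
python3 -m jog '[[[0.001,-0.006,0.02],[0,0,0]],[[0.001,-0.006,0.05],[0,0,0]],[[0.001,-0.006,0.09],[0,0,0]],[[0.001,-0.006,0.11],[0,0,0]],[[0.001,-0.006,0.11],[0,0,0]]]' |grep -E "pos|contact"
python3 - <<'E'
from h import *
move([.617,.3075,.073],down(yaw-np.pi/2))
E
```

```text
shift [ 0.0014 -0.0068  0.1427] turn [ 0.002  -0.0002 -0.0018] deg 0.2
tool_pos: [0.6145, 0.3059, 0.1019]
contact_force: [-0.6, -0.4, -0.2]
shift [ 0.003  -0.0013  0.0289] turn [ 0.0031  0.0064 -0.0021] deg 0.4
```

```bash
python3 -m jog '[[[0.002,-0.001,0.015],[0,0,0]],[[0.002,-0.001,0.028],[0,0,0]],[[0.002,-0.001,0.028],[0,0,0]],[[0.002,-0.001,0.028],[0,0,0]]]' |grep -E "pos|contact"
python3 -m jog '[[[0,0,0],[0,0,0]],[[0,0,0],[0,0,0]],[[0,0,0],[0,0,0]],[[0,0,0],[0,0,0]],[[0,0,0],[0,0,0]]]' 0.1 80
python3 -m jog '[[[0,0,-0.02],[0,0,0]],[[0,0,-0.06],[0,0,0]],[[0,0,-0.1],[0,0,0]],[[0,0,-0.14],[0,0,0]],[[0,0,-0.14],[0,0,0]]]'|grep -E "pos|contact|open|grip"
python3 - <<'E'
from h import *
gpose(.0305,0,.23,0)
E
```

```text
tool_pos: [0.6194, 0.3099, 0.079]
contact_force: [0.6, -0.6, 0.7]
t: 38.2
tool_pos: [0.62, 0.3102, 0.0801]
tool_rot: [3.13, 0.263, 0.007]
contact_force: [-0.5, -0.5, 5.6]
opening: 0.0232
grip_force: 78.2
tool_pos: [0.6215, 0.3113, 0.2254]
contact_force: [0.6, 0.3, -2.7]
opening: 0.0229
grip_force: 78.9
shift [-0.1391  0.3554  0.0123] turn [-0.0011 -0.0125  0.0001] deg 0.7
```

```bash
python3 -m jog '[[[-0.03,0.07,0],[0,0,0]],[[-0.06,0.14,0],[0,0,0]],[[-0.09,0.21,0],[0,0,0]],[[-0.12,0.28,0],[0,0,0]],[[-0.139,0.33,0],[0,0,0]]]'|grep -E "pos|contact|grip"
python3 -m jog '[[[0,0,0],[0,0,0]],[[0,0,0],[0,0,0]]]'|grep grip
python3 - <<'E'
from h import *
gpose(.0305,0,.13,0)
E
```

```text
tool_pos: [0.5582, 0.0654, 0.2148]
contact_force: [0.9, 0.2, -5.3]
grip_force: 79.3
grip_force: 79.4
shift [-0.036   0.124   0.1047] turn [-0.0004  0.0025 -0.0025] deg 0.2
```

```bash
python3 -m jog '[[[-0.014,0.04,-0.006],[0,0,0]],[[-0.028,0.08,-0.006],[0,0,0]],[[-0.036,0.124,-0.006],[0,0,0]],[[-0.036,0.124,0],[0,0,0]],[[-0.036,0.124,0],[0,0,0]]]'|grep -E "pos|contact|grip"
python3 -m jog '[[[0,0,0],[0,0,0]],[[0,0,0],[0,0,0]]]'|grep grip
python3 - <<'E'
from h import *
gpose(.0305,0,.11,0)
E
```

```text
tool_pos: [0.5452, -0.0606, 0.2163]
contact_force: [0.2, 1.4, -4.8]
grip_force: 80.6
grip_force: 80.6
shift [-0.0029  0.0021  0.1274] turn [ 0.0005 -0.0013  0.0024] deg 0.2
```

```bash
python3 -m jog '[[[-0.002,0.001,0.03],[0,0,0]],[[-0.002,0.001,0.06],[0,0,0]],[[-0.002,0.001,0.09],[0,0,0]],[[-0.002,0.001,0.11],[0,0,0]],[[-0.002,0.001,0.12],[0,0,0]]]'|grep -E "pos|contact|grip"
python3 -m jog '[[[0,0,0],[0,0,0]],[[0,0,0],[0,0,0]]]'|grep -E "pos|contact"
python3 - <<'E'
from h import *
gpose(.0305,0,.106,0)
E
```

```text
tool_pos: [0.5431, -0.0612, 0.0964]
contact_force: [-1.1, 0.3, -3.7]
grip_force: 80.7
tool_pos: [0.5454, -0.0625, 0.1002]
contact_force: [0.3, -0.4, -3.9]
shift [-0.0016 -0.0005  0.0132] turn [ 0.002  -0.0038  0.0008] deg 0.2
```

```bash
python3 -m jog '[[[-0.001,0,0.005],[0,0,0]],[[-0.001,0,0.01],[0,0,0]],[[-0.001,0,0.012],[0,0,0]],[[-0.001,0,0.012],[0,0,0]]]'|grep -E "pos|contact|grip"
for i in 1; do python3 -m jog '[[[0,0,0.001],[0,0,0]],[[0,0,0.002],[0,0,0]],[[0,0,0.002],[0,0,0]]]'|grep -E "pos|contact"; done
python3 -m jog '[[[0,0,0.001],[0,0,0]],[[0,0,0.0015],[0,0,0]],[[0,0,0.0015],[0,0,0]]]'|grep -E "pos|contact"
```

```text
tool_pos: [0.5435, -0.063, 0.0869]
contact_force: [0.5, 0.6, -4.7]
grip_force: 81.0
tool_pos: [0.5444, -0.063, 0.0866]
contact_force: [-1.6, 1.2, 5.3]
tool_pos: [0.545, -0.0631, 0.0865]
contact_force: [-3.9, 2.3, 11.1]
```

```bash
python3 -m jog '[[[0,0,-0.001],[0,0,0]],[[0,0,-0.001],[0,0,0]],[[0,0,-0.001],[0,0,0]],[[0,0,-0.001],[0,0,0]],[[0,0,-0.001],[0,0,0]]]' 0.42|grep -E "pos|contact|open"
python3 -m jog '[[[0,0,-0.03],[0,0,0]],[[0,0,-0.07],[0,0,0]],[[0,0,-0.12],[0,0,0]],[[-0.03,0,-0.16],[0,0,0]],[[-0.06,0,-0.18],[0,0,0]]]'|grep -E "pos|contact"
python3 -m jog '[[[0,0,0],[0,0,0]],[[0,0,0],[0,0,0]],[[0,0,0],[0,0,0]]]'>/dev/null
python3 - <<'E'
from h import *
d=cam("wrist"); tops(d=d,gmin=200); cv2.imwrite("pics/w10.png",cv2.resize(d["image"],(800,600)))
move(b2w(-.041,-.205,.22),down(yaw))
E
```

```text
tool_pos: [0.5433, -0.063, 0.0841]
contact_force: [0.6, 0.5, 0.5]
opening: 0.0359
tool_pos: [0.485, -0.0733, 0.2692]
contact_force: [-0.5, -0.1, 0.6]
px [435.1 251. ] [ 8.9 34.9] basket [-0.0982 -0.1712  0.117 ]
px [255.  111.6] [27.8 28.2] basket [ 0.0292 -0.0021  0.117 ]
px [330.5 111.5] [26.9 28.5] basket [ 0.0292 -0.0651  0.117 ]
px [177.4 110.4] [27.  28.9] basket [0.03   0.0627 0.117 ]
px [ 90.9 107.4] [26.3 30.6] basket [0.0321 0.1338 0.117 ]
px [414.3 106.4] [26.2 30.3] basket [ 0.0331 -0.1339  0.117 ]
shift [-0.0106  0.2049  0.0422] turn [-1.0000e-03  5.0000e-04 -1.5706e+00] deg 90.0
```

View pics/w10.png

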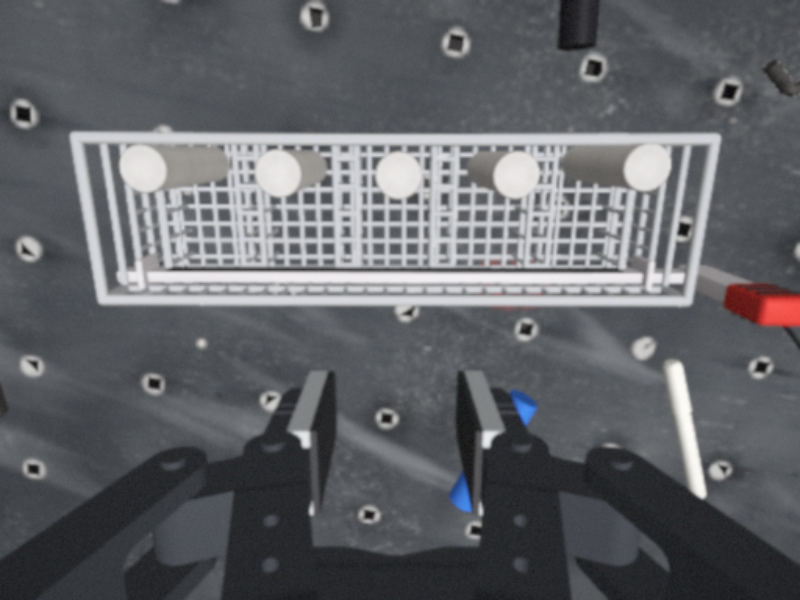

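All five blanks stand upright in a row, with their tops at v≈170 px, and the bar is at the front at v≈277. The red grip is at (765,303). Next I go to the grip.

```bash
python3 -m jog '[[[-0.011,0.205,0],[0,0,-1.57]],[[-0.011,0.205,0],[0,0,-1.57]],[[-0.011,0.205,0],[0,0,-1.57]],[[-0.011,0.205,0],[0,0,-1.57]],[[-0.011,0.205,0],[0,0,-1.57]]]' 0.5 >/dev/null
python3 - <<'E'
from h import *
move(b2w(-.041,-.205,.22),down(yaw))
E
```

```text
shift [ 0.0035 -0.0022  0.0418] turn [-0.0013  0.     -0.8462] deg 48.5
```

```bash
python3 -m jog '[[[0.0035,-0.002,0],[0,0,-0.846]],[[0.0035,-0.002,0],[0,0,-0.846]],[[0.0035,-0.002,0],[0,0,-0.846]],[[0.0035,-0.002,0.02],[0,0,-0.846]],[[0.0035,-0.002,0.04],[0,0,-0.846]]]' >/dev/null
python3 -m jog '[[[0,0,0],[0,0,-0.1]],[[0,0,0],[0,0,-0.1]],[[0,0,0],[0,0,-0.1]]]' >/dev/null
python3 - <<'E'
from h import *
move(b2w(-.041,-.205,.109),down(yaw))
E
```

```text
shift [-0.0035 -0.0014  0.1144] turn [ 0.0008  0.     -0.0007] deg 0.1
```

```bash
python3 -m jog '[[[-0.003,-0.001,0.03],[0,0,0]],[[-0.003,-0.001,0.06],[0,0,0]],[[-0.003,-0.001,0.09],[0,0,0]],[[-0.003,-0.001,0.114],[0,0,0]],[[-0.003,-0.001,0.114],[0,0,0]]]' |grep -E "pos|contact"
python3 -m jog '[[[0,0,0],[0,0,0]],[[0,0,0],[0,0,0]]]'|grep -E "pos|contact"
python3 -m jog '[[[0,0,0],[0,0,0]],[[0,0,0],[0,0,0]],[[0,0,0],[0,0,0]],[[0,0,0],[0,0,0]],[[0,0,0],[0,0,0]]]' 0 50
python3 - <<'E'
from h import *
print(w2b(ctrl.get_obs()["tool_pos"]))
E
```

```text
tool_pos: [0.5056, -0.2744, 0.1063]
contact_force: [-0.1, 0.5, 0.4]
tool_pos: [0.5091, -0.2769, 0.1128]
contact_force: [-0.2, 0.2, 0.2]
t: 45.65
tool_pos: [0.5082, -0.2767, 0.1124]
tool_rot: [2.024, 2.397, 0.0]
contact_force: [-1.7, 0.0, 5.6]
opening: 0.0151
grip_force: 49.9
[-0.0403305  -0.20554397  0.11238946]
```

```bash
python3 -m jog '[[[0,0.004,0],[0,0,0]],[[0,0.008,0],[0,0,0]],[[0,0.012,0],[0,0,0]],[[0,0.016,0],[0,0,0]],[[0,0.02,0],[0,0,0]]]' |grep -E "pos|contact"
python3 -m jog '[[[0,0.004,0],[0,0,0]],[[0,0.008,0],[0,0,0]],[[0,0.012,0],[0,0,0]],[[0,0.016,0],[0,0,0]],[[0,0.02,0],[0,0,0]]]' |grep -E "pos|contact"
python3 -m jog '[[[0,0.002,0],[0,0,0]],[[0,0.004,0],[0,0,0]],[[0,0.006,0],[0,0,0]],[[0,0.006,0],[0,0,0]]]' |grep -E "pos|contact|grip|open"
python3 - <<'E'
from h import *
print(w2b(ctrl.get_obs()["tool_pos"]))
E
```

```text
tool_pos: [0.5266, -0.2737, 0.1124]
contact_force: [-9.4, -0.0, 9.1]
tool_pos: [0.5463, -0.2704, 0.1124]
contact_force: [-8.8, -0.6, 8.7]
tool_pos: [0.5524, -0.2694, 0.1124]
contact_force: [-7.3, -0.2, 7.5]
opening: 0.0154
grip_force: 50.2
[ 0.00444473 -0.20564004  0.11237534]
```

```bash
python3 -m jog '[[[0,0.001,0],[0,0,0]],[[0,0.002,0],[0,0,0]],[[0,0.003,0],[0,0,0]],[[0,0.004,0],[0,0,0]],[[0,0.005,0],[0,0,0]]]' |grep -E "pos|contact"
python3 -m jog '[[[0,0.0006,0],[0,0,0]],[[0,0.0012,0],[0,0,0]],[[0,0.0018,0],[0,0,0]],[[0,0.0024,0],[0,0,0]],[[0,0.003,0],[0,0,0]]]' |grep -E "pos|contact"
python3 -m jog '[[[0,0.0006,0],[0,0,0]],[[0,0.0012,0],[0,0,0]],[[0,0.0018,0],[0,0,0]],[[0,0.0018,0],[0,0,0]]]' |grep -E "pos|contact|grip|open"
python3 - <<'E'
from h import *
print(w2b(ctrl.get_obs()["tool_pos"]))
E
```

```text
tool_pos: [0.557, -0.2686, 0.1124]
contact_force: [-8.5, -0.6, 8.6]
tool_pos: [0.5596, -0.2682, 0.1124]
contact_force: [-12.1, -0.9, 9.9]
tool_pos: [0.561, -0.2679, 0.1124]
contact_force: [-11.9, -0.8, 9.1]
opening: 0.0153
grip_force: 50.5
[ 0.01320444 -0.20565182  0.11237738]
```

```bash
python3 -m jog '[[[0,0.0005,0],[0,0,0]],[[0,0.001,0],[0,0,0]],[[0,0.001,0],[0,0,0]]]' |grep -E "pos|contact"
python3 -m jog '[[[0,0.0005,0],[0,0,0]],[[0,0.001,0],[0,0,0]],[[0,0.001,0],[0,0,0]]]' |grep -E "pos|contact"
python3 -m jog '[[[0,0.0005,0],[0,0,0]],[[0,0.001,0],[0,0,0]],[[0,0.001,0],[0,0,0]]]' |grep -E "pos|contact"
python3 - <<'E'
from h import *
print(w2b(ctrl.get_obs()["tool_pos"]))
E
```

```text
tool_pos: [0.5616, -0.2679, 0.1124]
contact_force: [-14.0, -0.8, 9.7]
tool_pos: [0.5623, -0.2677, 0.1124]
contact_force: [-16.0, -1.5, 11.6]
tool_pos: [0.5628, -0.2676, 0.1123]
contact_force: [-16.9, -0.5, 11.4]
[ 0.0149776  -0.20565472  0.11231984]
```

```bash
python3 -m jog '[[[0,0.0005,0],[0,0,0]],[[0,0.001,0],[0,0,0]],[[0,0.001,0],[0,0,0]]]' |grep -E "pos|contact"
python3 -m jog '[[[0,0.0005,0],[0,0,0]],[[0,0.001,0],[0,0,0]],[[0,0.001,0],[0,0,0]]]' |grep -E "pos|contact"
python3 - <<'E'
from h import *
print(w2b(ctrl.get_obs()["tool_pos"]))
for n,z in(("side",.117),("scene",.117)):
    d=cam(n); m=(d["image"].min(2)>205).astype(np.uint8); print(n,proj(d,[b2w(.0325,y,.117) for y in(-.134,-.065,-.002,.063,.134)]).round(0).tolist())
    cv2.imwrite(f"pics/{n}9.png",d["image"])
E
```

```text
tool_pos: [0.5628, -0.2676, 0.1123]
contact_force: [-20.0, -1.8, 14.0]
tool_pos: [0.5628, -0.2676, 0.1123]
contact_force: [-24.9, -2.2, 15.3]
[ 0.01500443 -0.20566218  0.11227054]
side [[261.0, 157.0], [256.0, 166.0], [251.0, 174.0], [246.0, 183.0], [239.0, 193.0]]
scene [[288.0, 162.0], [278.0, 168.0], [269.0, 174.0], [260.0, 181.0], [249.0, 188.0]]
```

```bash
python3 -m jog '[[[0,0.0005,0],[0,0,0]],[[0,0.001,0],[0,0,0]],[[0,0.001,0],[0,0,0]]]' |grep -E "pos|contact"
python3 -m jog '[[[0,-0.001,0],[0,0,0]],[[0,-0.002,0],[0,0,0]],[[0,-0.0025,0],[0,0,0]]]' |grep -E "pos|contact"
python3 -m jog '[[[0,0,0],[0,0,0]],[[0,0,0],[0,0,0]],[[0,0,0],[0,0,0]],[[0,0,0],[0,0,0]]]' 0.5 |grep -E "pos|contact|open"
python3 -m jog '[[[0,0,-0.03],[0,0,0]],[[0,0,-0.07],[0,0,0]],[[0,0,-0.12],[0,0,0]],[[0,0,-0.12],[0,0,0]],[[0,0,-0.12],[0,0,0]]]'|grep -E "pos|contact"
python3 - <<'E'
from h import *
move([.5,0,.40],down(yaw))
E
```

```text
tool_pos: [0.5628, -0.2676, 0.1122]
contact_force: [-29.4, -3.5, 17.2]
tool_pos: [0.5628, -0.2676, 0.1123]
contact_force: [-16.9, -0.4, 11.4]
tool_pos: [0.5665, -0.2658, 0.1105]
contact_force: [0.5, -0.3, -0.0]
opening: 0.0428
tool_pos: [0.5672, -0.2664, 0.2331]
contact_force: [-0.3, -0.1, -0.0]
shift [ 0.2732 -0.0205 -0.1681] turn [0.0055 0.0042 0.0015] deg 0.4
```

```bash
python3 -m jog '[[[0.273,-0.02,-0.168],[0,0,0]],[[0.273,-0.02,-0.168],[0,0,0]],[[0.273,-0.02,-0.168],[0,0,0]],[[0.273,-0.02,-0.168],[0,0,0]],[[0.273,-0.02,-0.168],[0,0,0]]]'|grep pos
python3 -m jog '[[[0.07,-0.005,-0.04],[0,0,0]],[[0.07,-0.005,-0.04],[0,0,0]],[[0.07,-0.005,-0.04],[0,0,0]],[[0.07,-0.005,-0.04],[0,0,0]]]'|grep pos
python3 - <<'E'
from h import *
d=cam("wrist"); tops(d=d,gmin=200); g=d["image"]; 
P=proj(d,[b2w(-.07,.2,.1),b2w(.07,-.25,.1)]); print(P)
cv2.imwrite("pics/w11.png",cv2.resize(g[:, 130:390],None,fx=1.56,fy=1.56,interpolation=2))
E
```

```text
tool_pos: [0.5135, -0.0573, 0.3597]
tool_pos: [0.4978, 0.0095, 0.3994]
px [277.7 298.6] [14.4 17.9] basket [ 0.0342 -0.1339  0.117 ]
px [278.6 255.3] [14.3 19.1] basket [ 0.0339 -0.0646  0.117 ]
px [280.5 213.1] [16.9 20.5] basket [ 0.0349 -0.002   0.117 ]
px [224. 206.] [8.5 9.4] basket [-0.0411  0.0079  0.117 ]
px [281.9 166.1] [18.4 21.5] basket [0.035  0.0626 0.117 ]
px [284.6 109.1] [22.2 24.1] basket [0.0364 0.134  0.117 ]
px [291.  81.] [7.3 8.2] basket [0.043  0.1666 0.117 ]
px [261.9  78.8] [22.5 42.8] basket [0.008  0.1691 0.117 ]
px [230.9  74.4] [ 8.7 10.3] basket [-0.0292  0.1739  0.117 ]
px [395.1   9.6] [17.9 35.7] basket [0.1574 0.2423 0.117 ]
[[197.94864347  52.20400775]
 [297.69050549 356.08286486]]
```

View pics/w11.png

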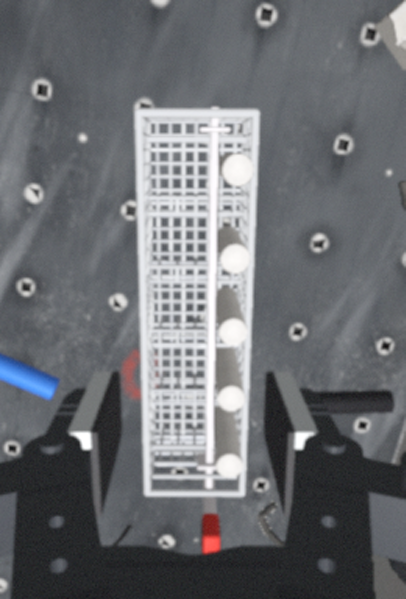

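The row of five stands upright against the back wall with the bar snug along it. The tops run from (237,168) down to (228,465) and the bar is at u≈212. I'll hand in now.

```bash
python3 -c "
from station import job
print(job.finish_job())"
```

```text
the job is handed in; nothing more can be done
None
```

The job is handed in: all five blanks (three fallen, two from the bench) stand upright, each in its own bay at the back wall. The holding bar is slid up snug against them, and I left the loose tools alone.

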